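# Empty tins into the locked waste box

### The job

Put all the empty brass-coloured tins into the red waste box: take the black handle from its stand, fit it fully home on the square spindle and turn the cover clear of the mouth, push each tin down through the sprung flaps into the box, then turn the cover fully shut again with the handle. Finally stand the handle back on its stand, and leave the mug, the tape measure and the label roll where they are.

Things in the scene. Friction and masses are not known exactly. Their poses are not given: they have to be found in the camera images.
- tin_1_c (a point): flat round brass-coloured tin with lid, 62 mm across, 23 mm high, 0.08 to 0.16 kg, lies flat on the bench; this point is its centre, half-way up (11.5 mm above its underside), z along its axis. The tins are alike; tins that are absent in a run read None
- tin_2_c (a point): flat round brass-coloured tin with lid, 62 mm across, 23 mm high, 0.08 to 0.16 kg, lies flat on the bench; this point is its centre, half-way up (11.5 mm above its underside), z along its axis. The tins are alike; tins that are absent in a run read None
- tin_3_c (a point): flat round brass-coloured tin with lid, 62 mm across, 23 mm high, 0.08 to 0.16 kg, lies flat on the bench; this point is its centre, half-way up (11.5 mm above its underside), z along its axis. The tins are alike; tins that are absent in a run read None
- tin_4_c (a point): flat round brass-coloured tin with lid, 62 mm across, 23 mm high, 0.08 to 0.16 kg, lies flat on the bench; this point is its centre, half-way up (11.5 mm above its underside), z along its axis. The tins are alike; tins that are absent in a run read None
- handle_grip (a point): black winged handle, 46 mm high, 0.13 to 0.2 kg, standing upright on its stand at first. Its upper part is a grip bar 96 mm long (x), 40 mm wide (y), 24 mm high, with a white stripe along x on top; grip it across the 40 mm. This point is the bar's centre, on the socket's axis, 34 mm above the underside, 12 mm below the top
- handle_socket (a point): middle of the handle's underside, the mouth of its socket; axes as for the grip bar. The steel hub under the bar is 42 mm square and 22 mm high; the socket in it is 24 mm square (sides along x and y), 22 mm deep, open below
- stand_seat (a point): handle stand, fixed: dark round steel post 48 mm across, 40 mm high, on a foot 64 mm across; a round pin 18 mm thick with a tapered tip rises 17 mm from its top, and the handle's socket goes over it at any yaw. This point is the centre of the post's flat top, z up, where the underside of the parked handle rests
- spindle_seat (a point): brass spindle, 22 mm square (1 mm play per side in the socket), upright on the cover's pivot and fixed to the cover. This point is on its axis, 8 mm above the lid, on the boss at its foot where the handle's underside rests when fully home. The sides lie along this point's x and y; any of four yaws fits. It rises 20 mm, the top 5 mm stepped in to 19 and 15 mm
- cover (a joint): turn in rad of the flat aluminium swing cover (96 mm square, its centre 140 mm from the spindle's axis, top 5 mm above the lid): 0 = shut, over the mouth; grows clockwise seen from above, up to a stop at 1.35; clear of the mouth from 1.1. It stays where it is left (friction 0.05 N m); the handle has about 0.09 rad of play on the spindle either way
- mouth (a point): centre of the mouth (84 x 84 mm) in the dark lid of the fixed red waste box, level with the lid's top, 135 mm above the bench. x points across the box (150 mm wide), y along it (260 mm long); the spindle's axis is 140 mm from here along +y. Two sprung flaps close the mouth. Closed fingers fit in
- flap_a (a joint): turn in rad of the grey flap hinged at the mouth's -x edge: 0 = shut, 1.5 = hanging down. Each flap is 28 mm deep, its top 3 mm below the lid's top, with a gap between the two. A tin laid flat and centred rests on them; pressed straight down in its middle (under 10 N) it opens them and drops once it is pushed down about 25 mm (its top a little below the lid's); they then spring back
- flap_b (a joint): turn in rad of the flap hinged at the mouth's +x edge: 0 = shut, 1.5 = hanging down
- box_floor (a point): centre of the inner floor of the waste box, 6 mm above the bench, axes as for the mouth. Inner space 142 mm (x) by 252 mm (y), 124 mm high; a slippery sheet-metal slope under the mouth leads the tins towards +y
- mug: green and white mug, 86 mm across, 88 mm high, left of the box; origin at its underside; leave it alone
- tape_measure: yellow and black tape measure, 33 x 79 x 65 mm, at the back right; origin at its underside; leave it alone
- label_roll: white roll of labels, 73 mm across, 36 mm high, lying flat at the right; origin at its underside; leave it alone
There are look-alikes about, which are no part of the job. What is shaped like the part that bears handle_grip but blue or turquoise is not meant.

How it is judged:
On the way, in this order (a step that is already met when the one before it is completed fails the run):
1. the handle is fully home on the spindle while the cover is still shut (horizontal distance between handle_grip and spindle_seat below 0.005 m and z of handle_grip in the frame of spindle_seat between 0.03 and 0.038 m and angle between handle_grip's own z axis and vertical below 0.12 rad and value of joint cover below 0.3 rad), for 0.2 s.
2. the cover is turned clear of the mouth (past 1.1 rad) with the handle on the spindle (horizontal distance between handle_grip and spindle_seat below 0.005 m and z of handle_grip in the frame of spindle_seat between 0.03 and 0.038 m and angle between handle_grip's own z axis and vertical below 0.12 rad and value of joint cover above 1.1 rad), for 0.2 s.
3. all the tins are inside the box, below the flaps (z of tin_1_c in the frame of box_floor between 0 and 0.092 m and x of tin_1_c in the frame of box_floor between -0.073 and 0.073 m and y of tin_1_c in the frame of box_floor between -0.128 and 0.128 m and z of tin_2_c in the frame of box_floor between 0 and 0.092 m and x of tin_2_c in the frame of box_floor between -0.073 and 0.073 m and y of tin_2_c in the frame of box_floor between -0.128 and 0.128 m and z of tin_3_c in the frame of box_floor between 0 and 0.092 m and x of tin_3_c in the frame of box_floor between -0.073 and 0.073 m and y of tin_3_c in the frame of box_floor between -0.128 and 0.128 m and z of tin_4_c in the frame of box_floor between 0 and 0.092 m and x of tin_4_c in the frame of box_floor between -0.073 and 0.073 m and y of tin_4_c in the frame of box_floor between -0.128 and 0.128 m), for 0.2 s.
4. the cover is shut again (below 0.1 rad) with the handle on the spindle (horizontal distance between handle_grip and spindle_seat below 0.005 m and z of handle_grip in the frame of spindle_seat between 0.03 and 0.038 m and angle between handle_grip's own z axis and vertical below 0.12 rad and value of joint cover below 0.1 rad), for 0.2 s.
At the end, for the whole second after the job is handed in: Every tin is inside the box below the flaps, the cover is shut (below 0.1 rad), and the handle stands upright (within 0.12 rad) on its stand, over the pin and down on the post's top (within 9 mm sideways, 5 mm in height) (all of step 3 and value of joint cover below 0.1 rad and horizontal distance between handle_grip and stand_seat below 0.009 m and z of handle_grip in the frame of stand_seat between 0.03 and 0.039 m and angle between handle_grip's own z axis and vertical below 0.12 rad); the robot touches nothing.
It fails at once if the mug is moved by more than 4 cm (distance of mug from where it was at the start of the episode above 0.04 m).
It fails at once if the tape measure is moved by more than 4 cm (distance of tape_measure from where it was at the start of the episode above 0.04 m).
It fails at once if the label roll is moved by more than 4 cm (distance of label_roll from where it was at the start of the episode above 0.04 m).
Of tin_1, tin_2, tin_3, tin_4 only 2 to 3 are there at a start; the rules pass over those that are not, and their reading is None.
At some moment in a run one of tin_1, tin_2, tin_3, tin_4 may be knocked a few centimetres aside while the robot is not near it.
It also fails if it takes over 210 s, if anything falls off the work surface, if the arm or the gripper's body presses on something with over 40 N, if the wrist force passes 120 N, or if a joint passes its speed limit or range.

### The arm

A 6-joint arm with a two-finger parallel gripper is mounted at the origin on a cart in front of the work surface, level with it; the furniture and walls round the work are solid. World frame = base frame: x ahead of the robot, y to its left, z up, the work surface at z = 0. Lengths are in m, angles in rad, forces in N, time in s.
With the tool pointing down it reaches from about 0.35 to 0.975 m from the base axis. Payload 7.1 kg.
Tool frame: the origin (TCP) lies midway between the tips of the shut fingers; the grasp point (between the pads) lies 19 mm behind it; y points along the fingers, z is the direction in which the jaws open and shut, and the axes are right-handed (so a half turn about y gives the same grasp; the last joint's range is limited). The gripper opens to 88 mm and grips with 3 to 60 N. Pads are 20 mm wide; open, the fingers measure 115 mm over their backs; the gripper's body (75 mm by 178 mm) begins 61 mm behind the grasp point.
Start: joints at [1.269, 0.423, 1.63, -0, 1.089, -0.019], TCP at [0.174, 0.6, 0.223] pointing down, gripper open.
Joint ranges: [-3, 3], [-0.9, 2.11], [0.09, 2.58], [-1.31, 4.45], [0.11, 2.69], [-2.54, 2.54]. Speed limits (rad/s): [2.39, 2.39, 3.01, 3.14, 3.14, 3.14].

### API

Orientations are given as a unit quaternion [w, x, y, z].
In Python, from station import ctrl gives the robot as it stands.
- The arm moves only by the tool apply_moves, never from a script. Its arguments are lists of equal length, an entry for each row: "offset": the shift along the tool's x, y, z in mm, a list of three; "turn": the turn about the tool's y in rad. In form: {"offset": [[x, y, z], ...], "turn": [turn, ...]}. A call has exactly 8 rows; each row shifts and turns the pose as measured when the row begins, along the tool's axes as they then stand; what a row does not reach is not made up. A row lasts 1/10 s, in which the tool goes at most 50 mm and 8.59 degrees, less where a joint would pass 70% of its speed; a pose out of reach is approached as far as the arm can. A call is refused whole if a number of a shift passes 50 or a number of a turn 0.15, either way. A call with a gripper value outside its range is refused whole. "grip" is the closure, from 0 (fully open) to 1 (shut), set as the call begins (left out, the last holds). The fingers move at their own pace and stop on an object; "grip_force" is the grip in N (left out, the last holds). Time passes only in rows, so rows that do not move let the fingers close, or fill a call up. It gives the time, the measured TCP pose, the force and the opening at its end, in the units of the state.
- ctrl.get_obs(): the state, without advancing time (a new reading comes with each control period).
- ctrl.get_image(name): name is "scene" or "top" or "wrist"; returns the picture (400x640x3 uint8, red, green, blue); there is no depth.
- ctrl.camera_model(name): a dict with "intrinsics" (3x3 intrinsics, pixels), "dist" ([k1, k2, p1, p2, k3] as OpenCV has them; the pictures are not rectified), "extrinsics" (4x4, takes a point from world to camera coordinates). Camera axes: x right, y up, looking along -z (the intrinsics and any distortion apply to the point x, -y, -z); pixel columns grow to the right and rows downward; lengths in m; the calibration is good to about 2 mm. A picture is of the moment at which its call begins: read the wrist's pose just before it. camera_model takes no time and is no camera call; for the wrist camera it gives the pose at the moment of the call.
- ctrl.close_job(): hands the job in, once; it reports no verdict.
The state is a dict: "t": time; "joint_pos": joint angles; "dq": joint speeds; "effort": joint torques, N m; "eef_pos": TCP position; "tcp_rot": TCP orientation; "force": force on the tool from outside, world axes, zero at the start; "ft_torque": the same for the moment, N m; "opening": finger opening in m.
Only numpy, scipy, OpenCV 4.12 (cv2) and the standard library are available. Lean on these libraries where they do the work, as an engineer would, in place of code of your own. Each camera call takes 0.05 s, during which the arm holds its last target.

## Working session

There is one attempt and no reset: what is moved stays moved. The work goes in short steps, Python scripts to look and compute and a tool call to move; the robot and the scene stay as the last step left them, time stands still between calls to the robot, and variables do not carry over. Pictures are saved under pics/ and viewed, and the job is handed in when it is done.

Besides the shell and the picture viewer there is one more tool, called by a JSON object that holds its "fn" and its "kwargs", one argument or row to a line. apply_moves: Moves the arm, as the interface text tells. Its arguments: {"type":"object","properties":{"offset":{"type":"array"},"turn":{"type":"array"},"grip":{"type":"number"},"grip_force":{"type":"number"}},"required":["offset","turn"]}

```bash
ls; mkdir -p pics
cat > h.py <<'E'
import numpy as np, cv2
from station import ctrl
def save(name,fn):
    im=ctrl.get_image(name); cv2.imwrite('pics/'+fn,im[:,:,::-1]); return im
E
python3 - <<'E'
from h import *
o=ctrl.get_obs(); print({k:np.round(v,3) for k,v in o.items()})
for n in ['scene','top','wrist']:
    m=ctrl.camera_model(n); print(n,np.round(m['intrinsics'],1).tolist(),np.round(m['dist'],4),np.round(m['extrinsics'],4).tolist())
    save(n,n+'0.png')
E
```

```text
pics
{'t': np.float64(0.0), 'joint_pos': array([ 1.269,  0.424,  1.631, -0.   ,  1.089, -0.019]), 'dq': array([ 0.   , -0.001,  0.001, -0.   ,  0.001, -0.   ]), 'effort': array([-1.0000e-03, -5.4461e+01, -2.7368e+01,  6.4000e-02,  2.2000e-02,
       -0.0000e+00]), 'eef_pos': array([0.174, 0.6  , 0.222]), 'tcp_rot': array([-0.699,  0.701, -0.1  ,  0.1  ]), 'force': array([-0.26 ,  0.329, -0.011]), 'ft_torque': array([ 0.012, -0.023,  0.003]), 'opening': np.float64(0.088)}
scene [[501.5, 0.0, 326.5], [0.0, 501.5, 202.0], [0.0, 0.0, 1.0]] [-0.074  0.     0.     0.     0.   ] [[-0.8452, -0.5344, 0.0089, 0.4533], [0.4136, -0.6434, 0.6441, -0.2751], [-0.3386, 0.5481, 0.7649, -2.0928], [0.0, 0.0, 0.0, 1.0]]
top [[488.7, 0.0, 315.5], [0.0, 488.7, 198.6], [0.0, 0.0, 1.0]] [0.006 0.    0.    0.    0.   ] [[0.1865, -0.9825, 0.0016, -0.1105], [0.9476, 0.1803, 0.2638, -0.5374], [-0.2595, -0.0477, 0.9646, -1.8626], [0.0, 0.0, 0.0, 1.0]]
wrist [[288.1, 0.0, 321.6], [0.0, 288.1, 200.2], [0.0, 0.0, 1.0]] [-0.0438  0.      0.      0.      0.    ] [[0.2789, 0.9603, -0.0015, -0.6251], [-0.9285, 0.2693, -0.2556, 0.031], [-0.245, 0.0727, 0.9668, -0.3893], [0.0, 0.0, 0.0, 1.0]]
```

View pics/scene0.png

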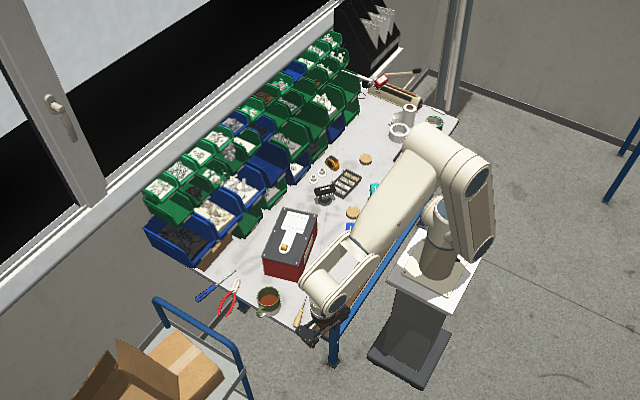

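View pics/top0.png

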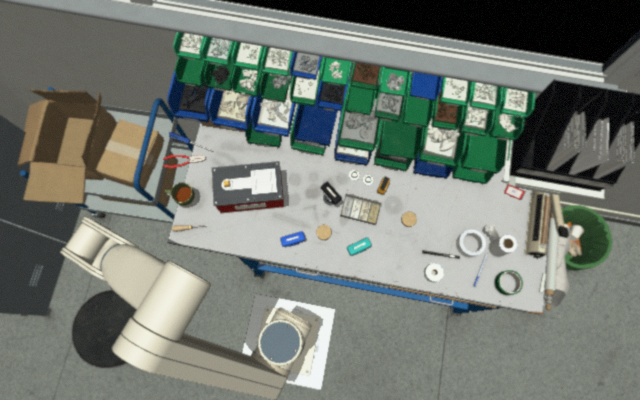

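View pics/wrist0.png

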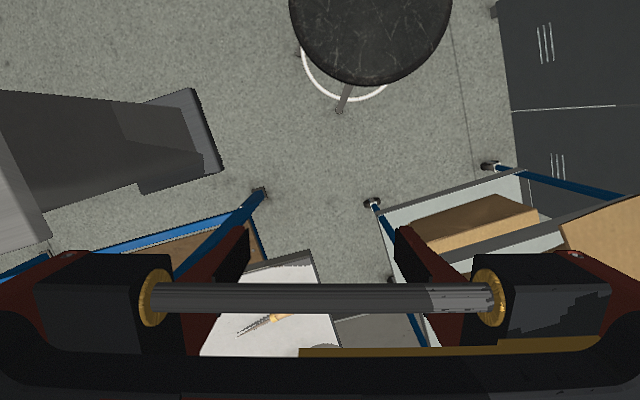

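```bash
cat >> h.py <<'E'
def ray(m,px):
    K=np.array(m['intrinsics']);d=np.array(m['dist'],float)
    p=cv2.undistortPoints(np.array([[px]],float),K,d)[0,0]
    E=np.array(m['extrinsics']);R=E[:3,:3];t=E[:3,3]
    v=R.T@np.array([p[0],-p[1],-1.]); return -R.T@t, v/np.linalg.norm(v)
def atz(m,px,z):
    c,v=ray(m,px); return c+v*(z-c[2])/v[2]
def tri(obs):
    A=np.zeros((3,3));b=np.zeros(3);
    for m,px in obs:
        c,v=ray(m,px);P=np.eye(3)-np.outer(v,v);A+=P;b+=P@c
    x=np.linalg.solve(A,b); return x,[round(float(np.hypot(*(proj(m,x)-px))),1) for m,px in obs]
def proj(m,X):
    E=np.array(m['extrinsics']);q=E[:3,:3]@np.array(X)+E[:3,3]
    p,_=cv2.projectPoints(np.array([[q[0],-q[1],-q[2]]]),np.zeros(3),np.zeros(3),np.array(m['intrinsics']),np.array(m['dist'],float)); return p[0,0]
def crop(fn,x0,y0,x1,y1,s,out):
    im=cv2.imread('pics/'+fn)[y0:y1,x0:x1]; cv2.imwrite('pics/'+out,cv2.resize(im,None,fx=s,fy=s,interpolation=cv2.INTER_CUBIC))
E
python3 - <<'E'
from h import *
crop('top0.png',160,150,420,270,3,'c1.png')
crop('top0.png',390,150,580,300,4,'c2.png')
crop('scene0.png',240,130,440,280,4,'c3.png')
E
```

```text
(no output)
```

View pics/c1.png

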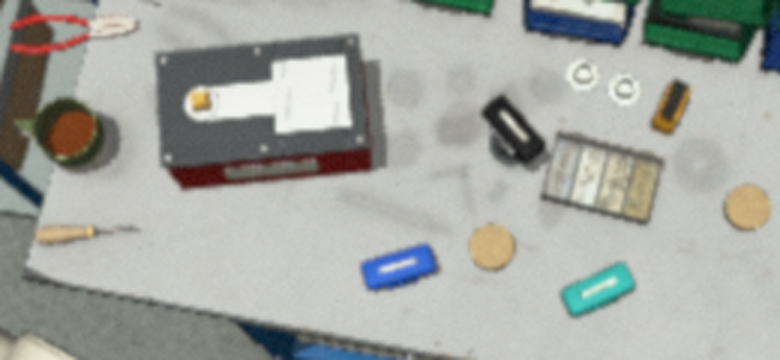

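View pics/c2.png

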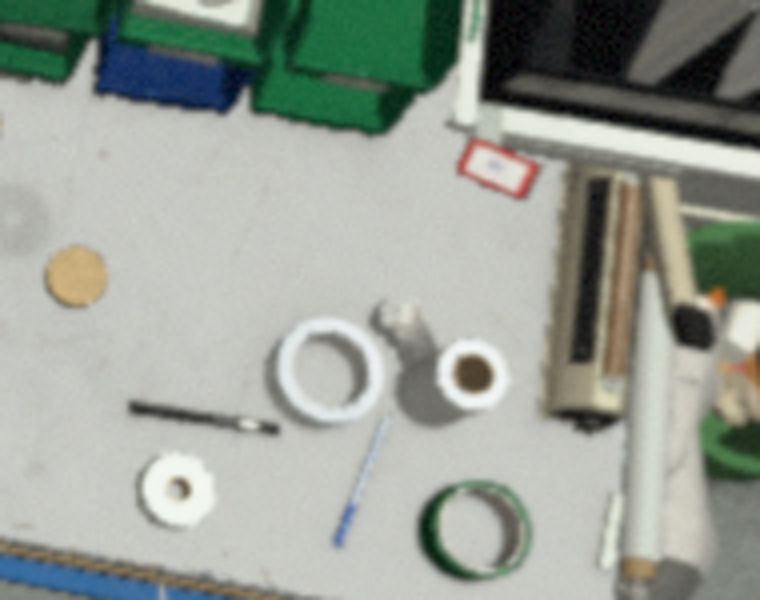

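View pics/c3.png

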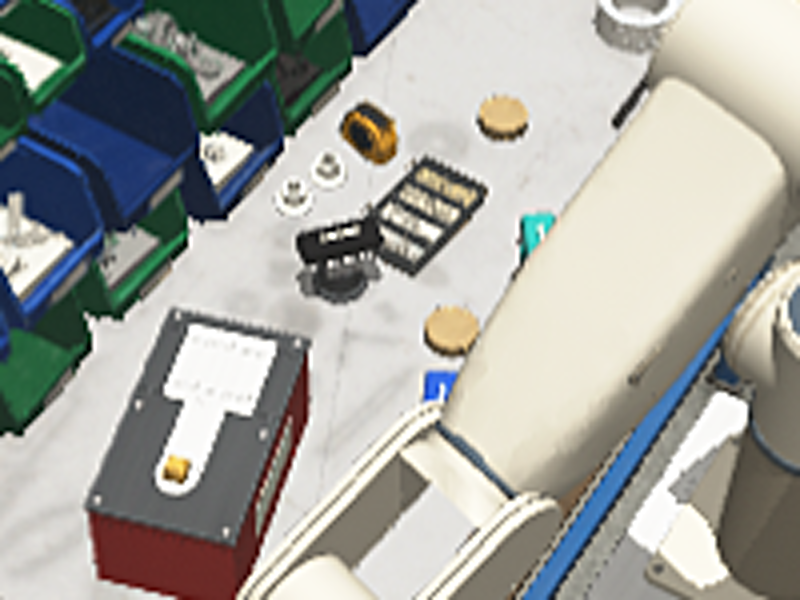

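Run:
```python
from h import *
T=ctrl.camera_model('top');S=ctrl.camera_model('scene')
def c(x,y,x0,y0,s): return np.array([(x+.5)/s-.5+x0,(y+.5)/s-.5+y0])
t=lambda x,y:c(x,y,160,150,3)
s=lambda x,y:c(x,y,240,130,4)
for n,a,b in [('handle',t(514,126),s(338,238)),('spindle',t(200,97),s(178,463)),('tinA',t(492,246),s(452,327)),('tinB',t(747,206),s(503,113)),('foot',t(509,152),s(340,285)),('coverFar',t(345,57),s(187,326)),('coverFar2',t(350,128),s(276,341)),
 ('coverN',t(273,62),s(165,396)),('coverN2',t(276,134),s(250,412)),
 ('lidc TL',t(164,60),s(97,500)),('lidTR',t(351,42),s(178,317)),('lidBL',t(169,157),s(226,532)),('lidBR',t(361,140),s(301,342)),('mugtop',t(70,130),None),('blue',t(400,266),None),('turq',t(598,288),None),('tape',t(671,106),s(372,130))]:
    if b is None: print(n,atz(T,a,0.088 if n=='mugtop' else .04).round(3))
    else: print(n,*[np.round(q,4) for q in tri([(T,a),(S,b)])])
```

```text
handle [ 0.5885 -0.0631  0.0756] [0.3 0.3]
spindle [0.5252 0.3332 0.1588] [0.2 0.2]
tinA [ 0.4357 -0.0628  0.018 ] [0.3 0.3]
tinB [ 0.5533 -0.3889  0.0207] [0.4 0.4]
foot [ 5.779e-01 -6.020e-02 -4.000e-04] [1.6 1.4]
coverFar [0.6263 0.1692 0.1311] [1.1 1. ]
coverFar2 [0.5313 0.1416 0.1409] [1.2 1.1]
coverN [0.5966 0.2579 0.1326] [0.2 0.2]
coverN2 [0.5044 0.2322 0.1405] [0.8 0.8]
lidc TL [0.5754 0.3981 0.1326] [0.5 0.5]
lidTR [0.6445 0.1648 0.1317] [0.3 0.3]
lidBL [0.4488 0.3603 0.1324] [0.2 0.2]
lidBR [0.516  0.1243 0.1341] [0.2 0.2]
mugtop [0.469 0.508 0.088]
blue [0.381 0.05  0.04 ]
turq [ 0.401 -0.21   0.04 ]
tape [ 0.669  -0.2668  0.0315] [0.3 0.3]
```

```bash
cat >> h.py <<'E'
from scipy.spatial.transform import Rotation as Ro
def pose():
    o=ctrl.get_obs(); q=np.array(o['tcp_rot']); return np.array(o['eef_pos']),Ro.from_quat(q[[1,2,3,0]]),o
def yaw():  # world angle of jaw (tool z) axis
    p,R,o=pose(); z=R.as_matrix()[:,2]; return np.arctan2(z[1],z[0])
def go(target,jaw=None,rows=8):
    """print constant-world-velocity rows to target; jaw = wanted world angle of tool z (mod pi)"""
    p,R,o=pose(); d=np.array(target)-p; M=R.as_matrix(); y0=yaw()
    dy=0 if jaw is None else (jaw-y0+np.pi/2)%np.pi-np.pi/2
    # turn about tool y: y points down when tool down, so + turn = -world yaw
    print('t',round(float(o['t']),2),'p',p.round(4),'jaw',round(y0,3),'tooly',M[:,1].round(3),'j6',o['joint_pos'].round(2)[[0,5]],'d mm',(d*1000).round(1),'tool d',(M.T@d*1000).round(1),'turn',round(-dy,3))
    step=-dy/rows; Rc=R; L=[]
    for i in range(rows):
        L.append((Rc.inv().apply(d/rows*1000)).round(1).tolist()); Rc=Rc*Ro.from_rotvec([0,step,0])
    print('offset',L,'turn',round(step,4))
E
python3 - <<'E'
from h import *
p,R,o=pose(); print(R.as_matrix().round(3))
E=np.array(ctrl.camera_model('wrist')['extrinsics']); C=-E[:3,:3].T@E[:3,3]; print('cam in tool',R.inv().apply(C-p).round(3),'view dir tool',R.inv().apply(-E[2,:3]).round(3))
go([0.5,-0.06,0.36],rows=8)
E
```

```text
[[ 0.96  -0.     0.279]
 [-0.279 -0.001  0.96 ]
 [-0.    -1.    -0.001]]
cam in tool [-0.07  -0.161  0.001] view dir tool [ 0.256  0.967 -0.   ]
t 0.15 p [0.1743 0.5998 0.2221] jaw 1.288 tooly [-0.    -0.001 -1.   ] j6 [ 1.27 -0.02] d mm [ 325.7 -659.8  137.9] tool d [ 496.9 -137.3 -542.8] turn 0
offset [[62.1, -17.2, -67.9], [62.1, -17.2, -67.9], [62.1, -17.2, -67.9], [62.1, -17.2, -67.9], [62.1, -17.2, -67.9], [62.1, -17.2, -67.9], [62.1, -17.2, -67.9], [62.1, -17.2, -67.9]] turn 0.0
```

Run:
```python
from h import *
T=ctrl.camera_model('top')
t=lambda x,y:np.array([(x+.5)/3-.5+160,(y+.5)/3-.5+150])
a=atz(T,t(492,107),.085);b=atz(T,t(536,153),.085);d=b-a;print(np.degrees(np.arctan2(d[1],d[0])),np.linalg.norm(d))
a=atz(T,t(502,113),.085);b=atz(T,t(526,139),.085);d=b-a;print(np.degrees(np.arctan2(d[1],d[0])),np.linalg.norm(d))
```

```text
-126.89325629522577 0.08509830530254509
-127.93783357103639 0.04739122851212561
```

```bash
cat >> h.py <<'E'
_go=go
def go(target,jaw=None,rows=8,sgn=None):
    p,R,o=pose(); d=np.array(target)-p; M=R.as_matrix(); y0=yaw()
    dy=0 if jaw is None else ((jaw-y0+np.pi/2)%np.pi-np.pi/2 if sgn is None else (jaw-y0))
    print('t',round(float(o['t']),2),'p',p.round(4),'jaw',round(y0,3),'tooly',M[:,1].round(3),'j',o['joint_pos'].round(2)[[0,5]],'F',np.round(o['force'],1),'op',round(float(o['opening']),4),'d mm',(d*1000).round(1),'turn',round(-dy,3))
    step=-dy/rows; Rc=R; L=[]
    for i in range(min(rows,8)):
        L.append((Rc.inv().apply(d/rows*1000)).round(1).tolist()); Rc=Rc*Ro.from_rotvec([0,step,0])
    print(L,'turn',round(step,4),'norm',round(float(np.linalg.norm(d)/rows*1000),1))
E
python3 - <<'E'
from h import *
go([0.5,-0.02,0.36],jaw=-0.646,sgn=1,rows=16)
E
```

```text
t 0.15 p [0.1743 0.5998 0.2221] jaw 1.288 tooly [-0.    -0.001 -1.   ] j [ 1.27 -0.02] F [0.2 0.9 0.5] op 0.0878 d mm [ 325.7 -619.8  137.9] turn 1.934
[[30.4, -8.6, -31.5], [33.9, -8.6, -27.6], [37.0, -8.6, -23.3], [39.6, -8.6, -18.7], [41.5, -8.6, -13.8], [42.9, -8.6, -8.7], [43.6, -8.6, -3.5], [43.7, -8.6, 1.8]] turn 0.1209 norm 44.6
```

{"fn": "apply_moves", "kwargs": {
  "offset": [
    [30,-9,-31],
    [34,-9,-28],
    [37,-9,-23],
    [40,-9,-19],
    [42,-9,-14],
    [43,-9,-9],
    [44,-9,-4],
    [44,-9,2]
  ],
  "turn": [0.12,0.12,0.12,0.12,0.12,0.12,0.12,0.12]
}}

```text
t: 0.95
eef_pos: [0.3357, 0.2788, 0.2933]
tcp_rot: [-0.567, 0.571, -0.419, 0.42]
force: [0.8, 0.7, -0.1]
opening: 0.0879
```

Run:
```python
from h import *
go([0.53,-0.03,0.34],jaw=-0.646,sgn=1,rows=9)
```

```text
t 0.95 p [0.3357 0.2788 0.2933] jaw 0.3 tooly [-0.002 -0.005 -1.   ] j [0.67 0.37] F [ 0.8  0.7 -0.1] op 0.0879 d mm [ 194.3 -308.8   46.7] turn 0.946
[[39.2, -5.1, 10.5], [37.9, -5.1, 14.5], [36.1, -5.1, 18.4], [34.0, -5.1, 22.1], [31.5, -5.1, 25.6], [28.6, -5.1, 28.7], [25.5, -5.1, 31.6], [22.0, -5.1, 34.1]] turn 0.1051 norm 40.9
```

{"fn": "apply_moves", "kwargs": {
  "offset": [
    [44,-5,4],
    [43,-5,8],
    [42,-5,13],
    [40,-5,18],
    [38,-5,22],
    [35,-5,26],
    [30,-5,30],
    [22,-5,34]
  ],
  "turn": [0.11,0.11,0.11,0.11,0.11,0.11,0.11,0.11]
}}

```text
t: 1.75
eef_pos: [0.4691, -0.0556, 0.3374]
tcp_rot: [-0.324, 0.324, -0.627, 0.63]
force: [0.9, 0.7, 0.2]
opening: 0.0878
```

Run:
```python
from h import *
go([0.61,-0.02,0.3],jaw=-0.646,sgn=1,rows=8)
```

```text
t 1.75 p [ 0.4691 -0.0556  0.3374] jaw -0.619 tooly [ 0.001 -0.003 -1.   ] j [-0.14  0.48] F [0.9 0.7 0.2] op 0.0878 d mm [140.9  35.6 -37.4] turn 0.027
[[-13.9, 4.7, 11.7], [-13.9, 4.7, 11.7], [-13.9, 4.7, 11.7], [-14.0, 4.7, 11.6], [-14.0, 4.7, 11.6], [-14.0, 4.7, 11.5], [-14.1, 4.7, 11.5], [-14.1, 4.7, 11.4]] turn 0.0034 norm 18.8
```

{"fn": "apply_moves", "kwargs": {
  "offset": [
    [-20,7,17],
    [-20,7,17],
    [-20,7,17],
    [-20,7,17],
    [-20,7,17],
    [-16,6,10],
    [0,0,0],
    [0,0,0]
  ],
  "turn": [0.0,0.01,0.01,0.01,0,0,0,0]
}}

```text
t: 2.55
eef_pos: [0.6209, -0.0264, 0.2935]
tcp_rot: [-0.309, 0.31, -0.634, 0.637]
force: [0.2, -0.7, 0.6]
opening: 0.088
```

```bash
cat >> h.py <<'E'
import pickle
def wshot(fn):
    m=ctrl.camera_model('wrist'); im=save('wrist',fn); pickle.dump(m,open('pics/'+fn+'.pkl','wb')); return m
def wm(fn): return pickle.load(open('pics/'+fn+'.pkl','rb'))
E
python3 - <<'E'
from h import *
wshot('w1.png'); go([0.61,-0.02,0.3])
E
```

```text
t 2.6 p [ 0.6207 -0.0265  0.2936] jaw -0.665 tooly [-0.    -0.005 -1.   ] j [-0.06  0.61] F [ 1.1  0.3 -0.4] op 0.0881 d mm [-10.7   6.5   6.4] turn 0
[[0.2, -0.8, -1.6], [0.2, -0.8, -1.6], [0.2, -0.8, -1.6], [0.2, -0.8, -1.6], [0.2, -0.8, -1.6], [0.2, -0.8, -1.6], [0.2, -0.8, -1.6], [0.2, -0.8, -1.6]] turn 0.0 norm 1.8
```

View pics/w1.png

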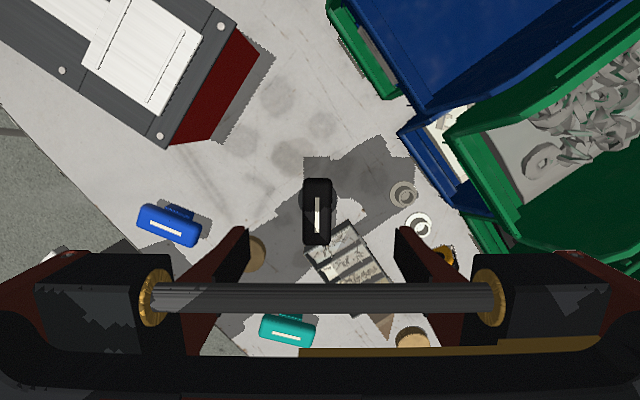

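Run:
```python
from h import *
crop('w1.png',280,160,380,260,6,'c4.png')
```

```text
(no output)
```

View pics/c4.png

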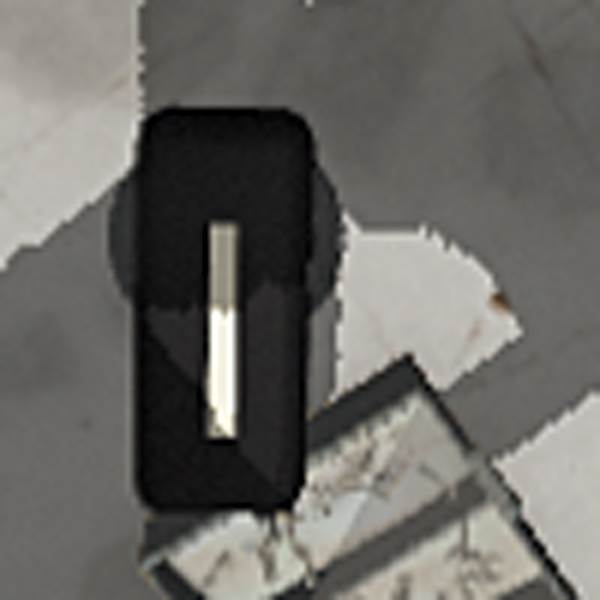

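Run:
```python
from h import *
T=ctrl.camera_model('top');S=ctrl.camera_model('scene');W=wm('w1.png')
def c(x,y,x0,y0,s): return np.array([(x+.5)/s-.5+x0,(y+.5)/s-.5+y0])
w=c(222.5,330,280,160,6);a=c(514,126,160,150,3);b=c(338,238,240,130,4)
print(tri([(T,a),(W,w)]),tri([(S,b),(W,w)]),tri([(T,a),(S,b),(W,w)]))
for z in (.076,.086): 
  P=atz(W,c(225,222,280,160,6),z);Q=atz(W,c(221,438,280,160,6),z);d=Q-P; print((P+Q)/2,np.arctan2(d[1],d[0])+np.pi/2,np.linalg.norm(d))
```

```text
(array([ 0.58538678, -0.06258262,  0.08002062]), [0.3, 0.7]) (array([ 0.58630676, -0.05994299,  0.08178014]), [0.3, 1.1]) (array([ 0.58642105, -0.06190502,  0.07920699]), [0.4, 0.5, 1.2])
[ 0.58389833 -0.06309088  0.076     ] -0.6868948997690532 0.05219237036586855
[ 0.58602603 -0.06062875  0.086     ] -0.6868948997690509 0.05081380601500204
```

Run:
```python
from h import *
go([0.5858,-0.0615,0.20],jaw=-0.687,rows=5)
```

```text
t 2.6 p [ 0.6207 -0.0265  0.2936] jaw -0.665 tooly [-0.    -0.005 -1.   ] j [-0.06  0.61] F [ 1.1  0.3 -0.4] op 0.0881 d mm [-34.9 -35.  -93.6] turn 0.022
[[9.8, 18.8, -1.2], [9.8, 18.8, -1.2], [9.8, 18.8, -1.1], [9.8, 18.8, -1.1], [9.8, 18.8, -1.1]] turn 0.0044 norm 21.2
```

{"fn": "apply_moves", "kwargs": {
  "offset": [
    [10,19,-1],
    [10,19,-1],
    [10,19,-1],
    [10,19,-1],
    [9,18,-1],
    [0,0,0],
    [0,0,0],
    [0,0,0]
  ],
  "turn": [0.005,0.005,0.005,0.005,0,0,0,0]
}}

```text
t: 3.4
eef_pos: [0.5813, -0.0647, 0.2038]
tcp_rot: [-0.304, 0.301, -0.636, 0.642]
force: [0.5, -0.8, 0.7]
opening: 0.0877
```

Run:
```python
from h import *
wshot('w2.png'); go([0.5858,-0.0615,0.20],jaw=-0.687)
```

```text
t 3.45 p [ 0.5818 -0.0647  0.2041] jaw -0.687 tooly [ 0.008 -0.006 -1.   ] j [-0.13  0.56] F [ 0.1  0.5 -0.2] op 0.0876 d mm [ 4.   3.2 -4.1] turn -0.0
[[-0.6, 0.5, 0.1], [-0.6, 0.5, 0.1], [-0.6, 0.5, 0.1], [-0.6, 0.5, 0.1], [-0.6, 0.5, 0.1], [-0.6, 0.5, 0.1], [-0.6, 0.5, 0.1], [-0.6, 0.5, 0.1]] turn -0.0001 norm 0.8
```

View pics/w2.png

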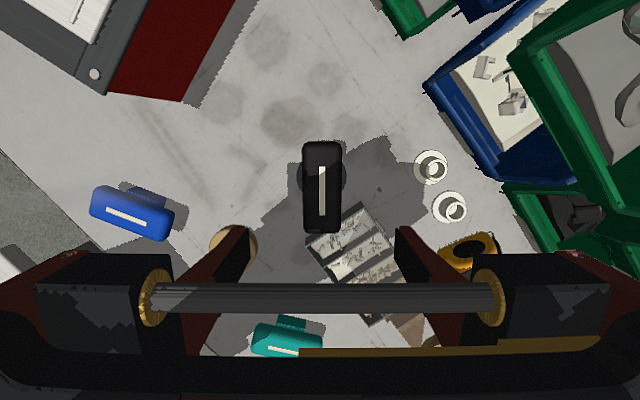

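Run:
```python
from h import *
crop('w2.png',270,130,370,250,5,'c5.png')
```

```text
(no output)
```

View pics/c5.png

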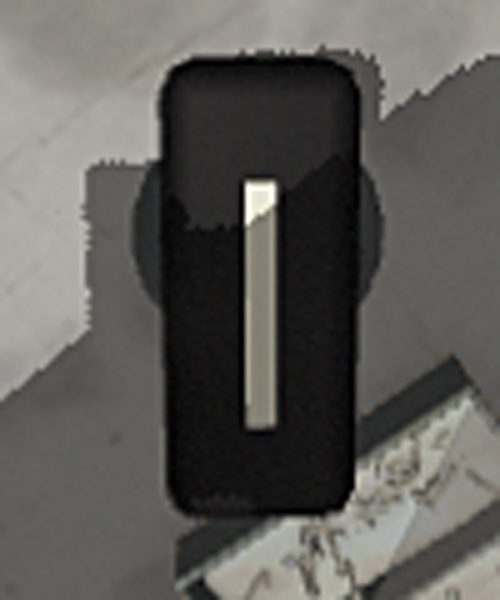

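Run:
```python
from h import *
T=ctrl.camera_model('top');S=ctrl.camera_model('scene');W=wm('w1.png');W2=wm('w2.png')
def c(x,y,x0,y0,s): return np.array([(x+.5)/s-.5+x0,(y+.5)/s-.5+y0])
w=c(222.5,330,280,160,6);a=c(514,126,160,150,3);b=c(338,238,240,130,4);w2=c(260.5,304.5,270,130,5)
print(tri([(W,w),(W2,w2)]),tri([(T,a),(W2,w2)]),tri([(T,a),(S,b),(W,w),(W2,w2)]))
P=atz(W2,c(260,180,270,130,5),.086);Q=atz(W2,c(261,429,270,130,5),.086);d=Q-P; print((P+Q)/2,np.arctan2(d[1],d[0])+np.pi/2,np.linalg.norm(d))
# bar ends (front/back) & sides
for q in [(260,58),(260,517),(160,290),(358,290)]: print(atz(W2,c(*q,270,130,5),.086))
go([0.5855,-0.0605,0.066])
```

```text
(array([ 0.58636339, -0.05993449,  0.08690626]), [0.1, 0.1]) (array([ 0.58567597, -0.06239549,  0.0789145 ]), [0.3, 1.1]) (array([ 0.58606685, -0.06159458,  0.07976232]), [0.5, 0.6, 0.8, 0.8])
[ 0.58582932 -0.06048037  0.086     ] -0.6834436805397828 0.05077701180169391
[ 0.61666948 -0.02275847  0.086     ]
[ 0.55751839 -0.0948013   0.086     ]
[ 0.57269545 -0.04509971  0.086     ]
[ 0.60298145 -0.07005804  0.086     ]
t 3.45 p [ 0.5818 -0.0647  0.2041] jaw -0.687 tooly [ 0.008 -0.006 -1.   ] j [-0.13  0.56] F [ 0.1  0.5 -0.2] op 0.0876 d mm [   3.7    4.2 -138.1] turn 0
[[-0.7, 17.3, -0.1], [-0.7, 17.3, -0.1], [-0.7, 17.3, -0.1], [-0.7, 17.3, -0.1], [-0.7, 17.3, -0.1], [-0.7, 17.3, -0.1], [-0.7, 17.3, -0.1], [-0.7, 17.3, -0.1]] turn 0.0 norm 17.3
```

{"fn": "apply_moves", "kwargs": {
  "offset": [
    [-1,18,0],
    [-1,18,0],
    [-1,18,0],
    [-1,18,0],
    [-1,18,0],
    [-1,18,0],
    [0,17,0],
    [0,8,0]
  ],
  "turn": [0,0,0,0,0,0,0,0]
}}

```text
t: 4.25
eef_pos: [0.5982, -0.0592, 0.0775]
tcp_rot: [-0.311, 0.295, -0.632, 0.646]
force: [-0.9, -0.9, -0.5]
opening: 0.0882
```

Run:
```python
from h import *
go([0.586,-0.0603,0.066],jaw=-0.684,rows=2)
```

```text
t 4.25 p [ 0.5982 -0.0592  0.0775] jaw -0.684 tooly [ 0.029 -0.008 -1.   ] j [-0.12  0.57] F [-0.9 -0.9 -0.5] op 0.0882 d mm [-12.2  -1.1 -11.5] turn -0.0
[[4.4, 5.6, -4.6], [4.4, 5.6, -4.6]] turn -0.0002 norm 8.4
```

{"fn": "apply_moves", "kwargs": {
  "offset": [
    [5,0,-5],
    [4,0,-5],
    [0,0,0],
    [0,0,0],
    [0,0,0],
    [0,0,0],
    [0,0,0],
    [0,0,0]
  ],
  "turn": [0,0,0,0,0,0,0,0]
}}

```text
t: 5.05
eef_pos: [0.5863, -0.0599, 0.0809]
tcp_rot: [-0.313, 0.294, -0.631, 0.647]
force: [-0.2, 1.0, 0.5]
opening: 0.0878
```

Run:
```python
from h import *
go([0.586,-0.0603,0.066],jaw=-0.684,rows=2)
```

```text
t 5.05 p [ 0.5863 -0.0599  0.0809] jaw -0.684 tooly [ 0.035 -0.008 -0.999] j [-0.12  0.57] F [-0.2  1.   0.5] op 0.0878 d mm [ -0.3  -0.4 -14.9] turn -0.0
[[0.4, 7.5, -0.2], [0.4, 7.5, -0.2]] turn -0.0 norm 7.5
```

{"fn": "apply_moves", "kwargs": {
  "offset": [
    [0,0,0],
    [0,0,0],
    [0,0,0],
    [0,0,0],
    [0,0,0],
    [0,0,0],
    [0,0,0],
    [0,0,0]
  ],
  "turn": [0,0,0,0,0,0,0,0]
}}

```text
t: 5.85
eef_pos: [0.5863, -0.0599, 0.0806]
tcp_rot: [-0.313, 0.294, -0.631, 0.647]
force: [0.0, -0.3, 0.6]
opening: 0.0878
```

Run:
```python
from h import *
go([0.586,-0.0603,0.066],jaw=-0.684,rows=2)
```

```text
t 5.85 p [ 0.5863 -0.0599  0.0806] jaw -0.684 tooly [ 0.035 -0.008 -0.999] j [-0.12  0.57] F [ 0.  -0.3  0.6] op 0.0878 d mm [ -0.3  -0.4 -14.6] turn -0.0
[[0.4, 7.3, -0.2], [0.4, 7.3, -0.2]] turn -0.0 norm 7.3
```

{"fn": "apply_moves", "kwargs": {
  "offset": [
    [0,-20,0],
    [0,-20,0],
    [0,-20,0],
    [0,-20,0],
    [0,-20,0],
    [0,0,0],
    [0,0,0],
    [0,0,0]
  ],
  "turn": [0,0,0,0,0,0,0,0]
}}

```text
t: 6.65
eef_pos: [0.5814, -0.0588, 0.182]
tcp_rot: [-0.312, 0.295, -0.631, 0.646]
force: [0.5, 0.3, 0.3]
opening: 0.0879
```

Run:
```python
from h import *
go([0.586,-0.0603,0.066],jaw=-0.684,rows=2)
```

```text
t 6.65 p [ 0.5814 -0.0588  0.182 ] jaw -0.684 tooly [ 0.031 -0.008 -0.999] j [-0.12  0.57] F [0.5 0.3 0.3] op 0.0879 d mm [   4.6   -1.5 -116. ] turn 0.0
[[-0.1, 58.1, 0.5], [-0.1, 58.1, 0.5]] turn 0.0 norm 58.1
```

{"fn": "apply_moves", "kwargs": {
  "offset": [
    [0,-40,0],
    [0,-40,0],
    [0,0,0],
    [0,0,0],
    [0,9,0],
    [0,9,0],
    [0,9,0],
    [0,9,0]
  ],
  "turn": [0,0,0,0,0,0,0,0]
}}

```text
t: 7.45
eef_pos: [0.5746, -0.0579, 0.2143]
tcp_rot: [-0.307, 0.3, -0.635, 0.643]
force: [-0.6, 0.2, -0.0]
opening: 0.0875
```

Run:
```python
from h import *
go([0.586,-0.0603,0.066],jaw=-0.684,rows=8)
```

```text
t 7.45 p [ 0.5746 -0.0579  0.2143] jaw -0.684 tooly [ 0.014 -0.006 -1.   ] j [-0.12  0.57] F [-0.6  0.2 -0. ] op 0.0875 d mm [  11.4   -2.4 -148.3] turn 0.0
[[-0.6, 18.6, 1.0], [-0.6, 18.6, 1.0], [-0.6, 18.6, 1.0], [-0.6, 18.6, 1.0], [-0.6, 18.6, 1.0], [-0.6, 18.6, 1.0], [-0.6, 18.6, 1.0], [-0.6, 18.6, 1.0]] turn 0.0 norm 18.6
```

{"fn": "apply_moves", "kwargs": {
  "offset": [
    [-3,-40,0],
    [0,0,0],
    [-3,10,1],
    [-2,10,1],
    [-2,10,1],
    [-1,10,1],
    [-1,10,1],
    [-1,10,1]
  ],
  "turn": [0,0,0,0,0,0,0,0]
}}

```text
t: 8.25
eef_pos: [0.584, -0.0509, 0.1805]
tcp_rot: [-0.303, 0.304, -0.637, 0.64]
force: [-0.1, 0.2, -1.1]
opening: 0.0875
```

Run:
```python
from h import *
go([0.586,-0.0603,0.066],jaw=-0.684,rows=8)
```

```text
t 8.25 p [ 0.584  -0.0509  0.1805] jaw -0.684 tooly [-0.    -0.004 -1.   ] j [-0.1   0.58] F [-0.1  0.2 -1.1] op 0.0875 d mm [   2.    -9.4 -114.5] turn 0.0
[[0.7, 14.3, 0.9], [0.7, 14.3, 0.9], [0.7, 14.3, 0.9], [0.7, 14.3, 0.9], [0.7, 14.3, 0.9], [0.7, 14.3, 0.9], [0.7, 14.3, 0.9], [0.7, 14.3, 0.9]] turn 0.0 norm 14.4
```

Level again. Descend at a moderate, steady rate.

{"fn": "apply_moves", "kwargs": {
  "offset": [
    [1,11,1],
    [1,11,1],
    [1,11,1],
    [1,11,1],
    [1,11,1],
    [1,11,1],
    [1,11,1],
    [0,11,0]
  ],
  "turn": [0,0,0,0,0,0,0,0]
}}

```text
t: 9.05
eef_pos: [0.5849, -0.0624, 0.0843]
tcp_rot: [-0.302, 0.304, -0.637, 0.64]
force: [-0.0, -0.5, -0.6]
opening: 0.0878
```

Run:
```python
from h import *
go([0.586,-0.0603,0.066],jaw=-0.684,rows=8)
```

```text
t 9.05 p [ 0.5849 -0.0624  0.0843] jaw -0.684 tooly [-0.    -0.004 -1.   ] j [-0.12  0.56] F [-0.  -0.5 -0.6] op 0.0878 d mm [  1.1   2.1 -18.3] turn -0.0
[[-0.3, 2.3, -0.1], [-0.3, 2.3, -0.1], [-0.3, 2.3, -0.1], [-0.3, 2.3, -0.1], [-0.3, 2.3, -0.1], [-0.3, 2.3, -0.1], [-0.3, 2.3, -0.1], [-0.3, 2.3, -0.1]] turn -0.0 norm 2.3
```

{"fn": "apply_moves", "kwargs": {
  "offset": [
    [-1,4,0],
    [-1,4,0],
    [0,4,0],
    [0,4,0],
    [0,2,0],
    [0,0,0],
    [0,0,0],
    [0,0,0]
  ],
  "turn": [0,0,0,0,0,0,0,0]
}}

```text
t: 9.85
eef_pos: [0.5863, -0.0605, 0.0639]
tcp_rot: [-0.302, 0.304, -0.637, 0.64]
force: [-0.9, 0.9, -0.6]
opening: 0.0878
```

Run:
```python
from h import *
go([0.586,-0.0603,0.066],jaw=-0.684,rows=8)
```

```text
t 9.85 p [ 0.5863 -0.0605  0.0639] jaw -0.684 tooly [-0.001 -0.004 -1.   ] j [-0.12  0.57] F [-0.9  0.9 -0.6] op 0.0878 d mm [-0.3  0.2  2.1] turn 0.0
[[0.0, -0.3, -0.0], [0.0, -0.3, -0.0], [0.0, -0.3, -0.0], [0.0, -0.3, -0.0], [0.0, -0.3, -0.0], [0.0, -0.3, -0.0], [0.0, -0.3, -0.0], [0.0, -0.3, -0.0]] turn 0.0 norm 0.3
```

{"fn": "apply_moves", "kwargs": {
  "offset": [
    [0,-1,0],
    [0,0,0],
    [0,0,0],
    [0,0,0],
    [0,0,0],
    [0,0,0],
    [0,0,0],
    [0,0,0]
  ],
  "turn": [0,0,0,0,0,0,0,0],
  "grip": 1,
  "grip_force": 40
}}

```text
t: 10.65
eef_pos: [0.5867, -0.0606, 0.0658]
tcp_rot: [-0.303, 0.304, -0.637, 0.64]
force: [-0.1, -0.8, 0.0]
opening: 0.0404
```

Run:
```python
from h import *
wshot('w3.png');go([0.55,0,0.28],jaw=-0.2,rows=8)
```

```text
t 10.7 p [ 0.5867 -0.0606  0.0658] jaw -0.684 tooly [ 0.    -0.005 -1.   ] j [-0.12  0.57] F [ 0.7  0.  -0.5] op 0.0395 d mm [-36.7  60.6 214.2] turn -0.484
[[-2.9, -26.8, -8.3], [-3.4, -26.8, -8.1], [-3.9, -26.8, -7.9], [-4.3, -26.8, -7.6], [-4.8, -26.8, -7.3], [-5.2, -26.8, -7.0], [-5.6, -26.8, -6.7], [-6.0, -26.8, -6.3]] turn -0.0605 norm 28.2
```

View pics/w3.png

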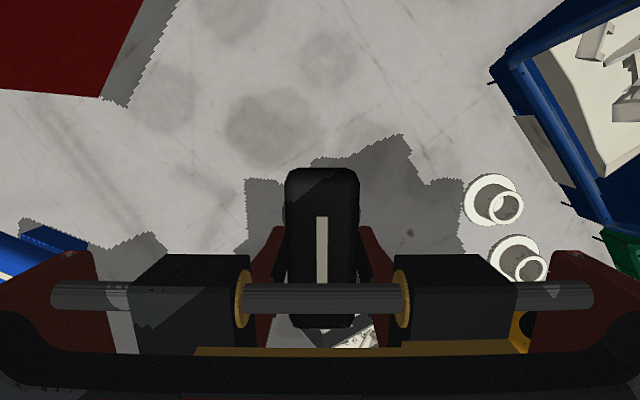

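{"fn": "apply_moves", "kwargs": {
  "offset": [
    [0,-8,0],
    [0,-15,0],
    [0,-18,0],
    [0,-18,0],
    [0,-18,0],
    [0,-18,0],
    [0,-15,0],
    [0,-10,0]
  ],
  "turn": [0,0,0,0,0,0,0,0]
}}

```text
t: 11.5
eef_pos: [0.5852, -0.0598, 0.1952]
tcp_rot: [-0.302, 0.304, -0.638, 0.64]
force: [0.6, -1.0, -1.1]
opening: 0.0398
```

Run:
```python
from h import *
go([0.47,0.28,0.27],jaw=0.285,rows=16)
```

```text
t 11.5 p [ 0.5852 -0.0598  0.1952] jaw -0.684 tooly [-0.001 -0.004 -1.   ] j [-0.12  0.57] F [ 0.6 -1.  -1.1] op 0.0398 d mm [-115.2  339.8   74.8] turn -0.969
[[-11.9, -4.8, -19.0], [-13.0, -4.8, -18.2], [-14.1, -4.8, -17.4], [-15.1, -4.8, -16.5], [-16.1, -4.8, -15.6], [-17.0, -4.8, -14.6], [-17.9, -4.8, -13.5], [-18.7, -4.8, -12.4]] turn -0.0606 norm 22.9
```

Run:
```python
from h import *
go([0.555,0.235,0.27],jaw=0.285,rows=10)
```

```text
t 11.5 p [ 0.5852 -0.0598  0.1952] jaw -0.684 tooly [-0.001 -0.004 -1.   ] j [-0.12  0.57] F [ 0.6 -1.  -1.1] op 0.0398 d mm [-30.2 294.8  74.8] turn -0.969
[[-20.9, -7.6, -21.0], [-22.8, -7.6, -18.8], [-24.6, -7.6, -16.5], [-26.0, -7.6, -14.1], [-27.3, -7.6, -11.5], [-28.3, -7.6, -8.8], [-29.0, -7.6, -6.0], [-29.4, -7.6, -3.2]] turn -0.0969 norm 30.6
```

{"fn": "apply_moves", "kwargs": {
  "offset": [
    [-10,-15,-10],
    [-18,-15,-16],
    [-24,-12,-16],
    [-26,-8,-14],
    [-27,-6,-11],
    [-28,-4,-9],
    [-29,-4,-6],
    [-29,-4,-3]
  ],
  "turn": [-0.09,-0.1,-0.1,-0.1,-0.1,-0.1,-0.1,-0.1]
}}

```text
t: 12.3
eef_pos: [0.5586, 0.1567, 0.2721]
tcp_rot: [-0.531, 0.532, -0.464, 0.469]
force: [0.4, 0.5, -2.2]
opening: 0.0399
```

Run:
```python
from h import *
go([0.555,0.235,0.27],jaw=0.285,rows=4)
```

```text
t 12.3 p [0.5586 0.1567 0.2721] jaw 0.13 tooly [ 0.004 -0.005 -1.   ] j [0.26 0.13] F [ 0.4  0.5 -2.2] op 0.0399 d mm [-3.6 78.3 -2.1] turn -0.155
[[-19.5, 0.4, 1.6], [-19.5, 0.4, 2.4], [-19.4, 0.4, 3.1], [-19.2, 0.4, 3.9]] turn -0.0387 norm 19.6
```

{"fn": "apply_moves", "kwargs": {
  "offset": [
    [-19,0,2],
    [-19,0,2],
    [-19,0,3],
    [-15,0,4],
    [0,0,0],
    [0,0,0],
    [0,0,0],
    [0,0,0]
  ],
  "turn": [-0.04,-0.04,-0.04,-0.03,0,0,0,0]
}}

```text
t: 13.1
eef_pos: [0.5534, 0.2344, 0.2752]
tcp_rot: [-0.567, 0.568, -0.42, 0.424]
force: [-0.1, 0.3, -1.4]
opening: 0.0397
```

Run:
```python
from h import *
wshot('w4.png');go([0.555,0.235,0.27],jaw=0.285,rows=4)
```

```text
t 13.15 p [0.5534 0.2343 0.2752] jaw 0.292 tooly [ 0.005 -0.005 -1.   ] j [0.38 0.09] F [-0.8  0.3 -2.2] op 0.0397 d mm [ 1.6  0.7 -5.2] turn 0.007
[[-0.1, 1.3, 0.4], [-0.1, 1.3, 0.4], [-0.1, 1.3, 0.4], [-0.1, 1.3, 0.4]] turn 0.0017 norm 1.4
```

View pics/w4.png

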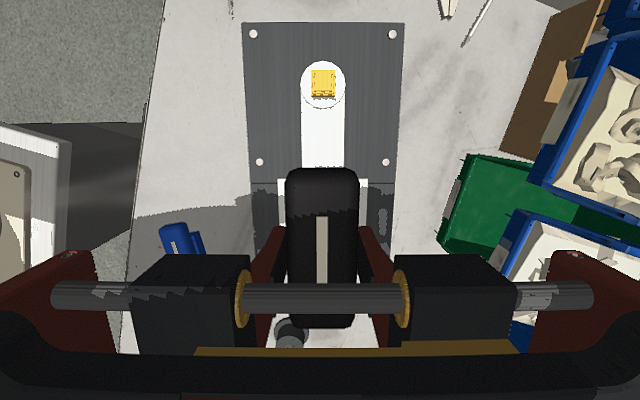

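{"fn": "apply_moves", "kwargs": {
  "offset": [
    [-12,7,0],
    [-14,8,0],
    [-14,8,0],
    [-10,7,0],
    [0,0,0],
    [0,0,0],
    [0,0,0],
    [0,0,0]
  ],
  "turn": [0.005,0,0,0,0,0,0,0]
}}

```text
t: 13.95
eef_pos: [0.5375, 0.2861, 0.241]
tcp_rot: [-0.565, 0.567, -0.422, 0.426]
force: [-0.2, -0.1, -2.1]
opening: 0.0397
```

Run:
```python
from h import *
wshot('w5.png');go([0.555,0.235,0.27],jaw=0.285,rows=4)
a=cv2.imread('pics/w4.png')[50:120,285:360];b=cv2.imread('pics/w5.png')
cv2.imwrite('pics/c6.png',cv2.resize(a,None,fx=8,fy=8,interpolation=cv2.INTER_CUBIC))
```

```text
t 14.0 p [0.5375 0.286  0.2411] jaw 0.286 tooly [ 0.003 -0.005 -1.   ] j [0.47 0.19] F [ 0.1 -0.6 -2.3] op 0.0397 d mm [ 17.5 -51.   28.9] turn 0.001
[[13.5, -7.1, 0.6], [13.5, -7.1, 0.6], [13.5, -7.1, 0.6], [13.5, -7.1, 0.6]] turn 0.0002 norm 15.3
```

View pics/c6.png

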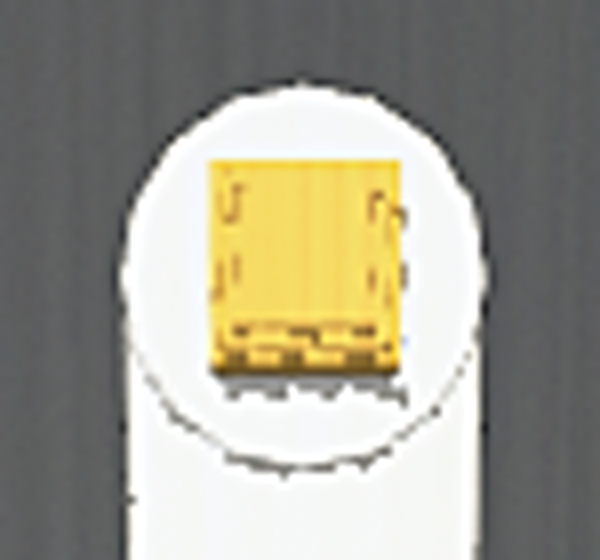

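View pics/w5.png

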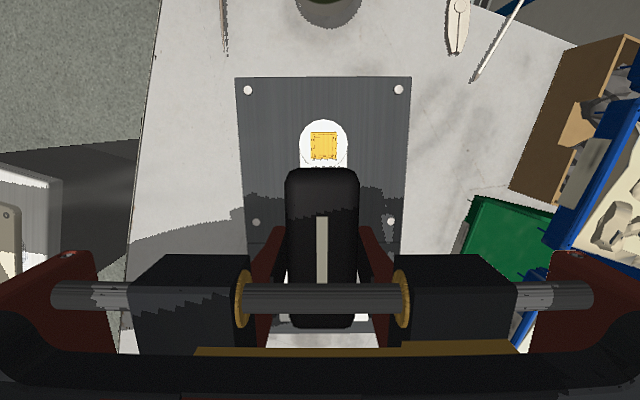

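Run:
```python
from h import *
crop('w5.png',290,110,360,180,8,'c7.png')
```

```text
(no output)
```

View pics/c7.png

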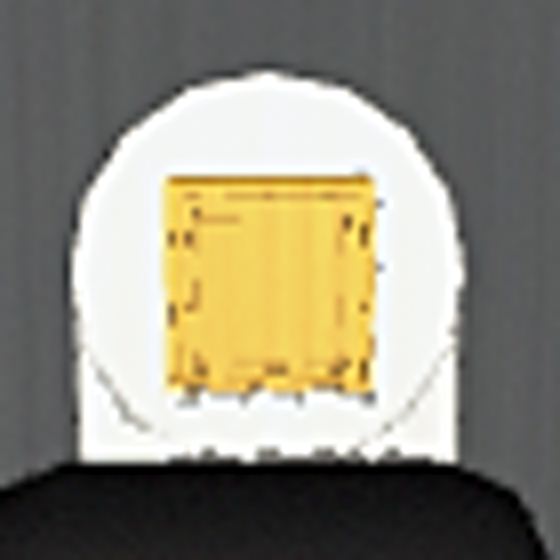

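Run:
```python
from h import *
from scipy.optimize import least_squares
W4=wm('w4.png');W5=wm('w5.png')
def box(x,y,z0,yw):
    P=[]
    for w,a,b in [(22,0,15),(19,15,17.5),(15,17.5,20)]:
        for sx in(-1,1):
            for sy in (-1,1):
                for h in(a,b):
                    u=np.array([sx,sy])*w/2000;c,s=np.cos(yw),np.sin(yw)
                    P.append([x+c*u[0]-s*u[1],y+s*u[0]+c*u[1],z0+h/1000])
    return np.array(P)
def bb(m,P):
    q=np.array([proj(m,p) for p in P]);return np.r_[q[:,0].min(),q[:,0].max(),q[:,1].min(),q[:,1].max()]
g=lambda L,x0,y0,s:np.array([L[0]/s+x0-.5,L[1]/s+x0-.5,L[2]/s+y0-.5,L[3]/s+y0-.5])
m4=g((210,401,160,376),285,50,8);m5=g((166,374,176,392),290,110,8)
f=lambda v:np.r_[bb(W4,box(v[0],v[1],v[2],.29))-m4,bb(W5,box(v[0],v[1],v[2],.29))-m5]
for yw in (.29,):
    r=least_squares(f,[.525,.333,.143],x_scale=[.01]*3);print(r.x.round(4),r.fun.round(2))
f2=lambda v:f(np.r_[v,.143]); r=least_squares(f2,[.525,.333],x_scale=[.01]*2);print(r.x.round(4),r.fun.round(2))
# yaw: lid edges in w4/w5 at z=.135 : screws
for W,L in((W5,[(247.5,90.5),(399,90)]),(W4,[(253,34.5),(392.5,34.5)]),(W4,[(253,34.5),(259.5,162)]),(W4,[(392.5,34.5),(386,162.5)])):
    a=atz(W,L[0],.135);b=atz(W,L[1],.135);d=b-a;print(a.round(4),b.round(4),np.arctan2(d[1],d[0]).round(4),np.linalg.norm(d).round(4))
# handle stripe
for W in (W4,W5): 
    pass
```

```text
[0.5245 0.3372 0.1418] [-0.18  0.33  0.13  0.13 -0.32  0.18 -0.21 -0.04]
[0.5245 0.3372] [-0.23  0.39 -0.07  0.05 -0.38  0.24 -0.14  0.17]
[0.4479 0.3627 0.135 ] [0.5753 0.4006 0.135 ] 0.2892 0.1329
[0.4478 0.3626 0.135 ] [0.5749 0.4009 0.135 ] 0.2928 0.1327
[0.4478 0.3626 0.135 ] [0.483 0.246 0.135] -1.2776 0.1218
[0.5749 0.4009 0.135 ] [0.6102 0.2836 0.135 ] -1.2783 0.1225
```

Run:
```python
from h import *
crop('w5.png',270,160,370,340,4,'c8.png')
```

```text
(no output)
```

View pics/c8.png

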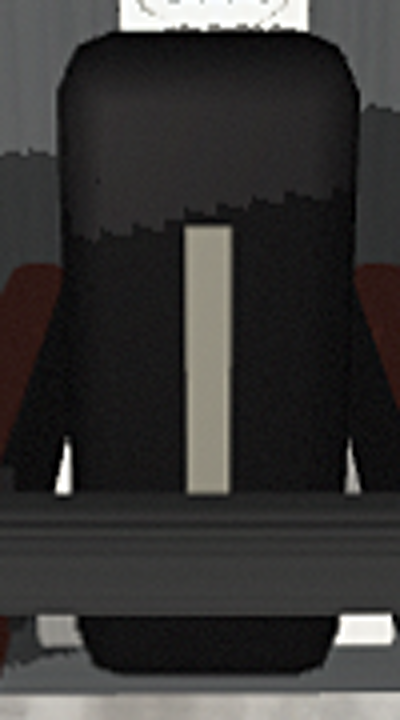

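Run:
```python
from h import *
W5=wm('w5.png');p,R,o=pose()
e=atz(W5,(321.9,215.9),p[2]+.0202); 
e0=atz(W5,(321.9,160+30/4),p[2]+.0182)
x=R.as_matrix()[:,0];x[2]=0
print('handle - tcp in tool', R.inv().apply(e+x*.0254-p).round(4),'from bar end',R.inv().apply(e0+x*.048-p).round(4), 'yaw',yaw())
for (u,v),(u2,v2) in [((208,225),(208,490))]:
    a=atz(W5,(270+u/4-.4,160+v/4-.4),p[2]+.0202);b=atz(W5,(270+u2/4-.4,160+v2/4-.4),p[2]+.0202);d=b-a;print(np.arctan2(d[1],d[0])+np.pi/2)
go([0.5245,0.3372,0.205],jaw=0.2905,rows=6)
```

```text
handle - tcp in tool [ 0.0005 -0.0202  0.0007] from bar end [-0.0016 -0.0182  0.0007] yaw 0.2856098281504655
0.2857906188799304
t 14.0 p [0.5375 0.286  0.2411] jaw 0.286 tooly [ 0.003 -0.005 -1.   ] j [0.47 0.19] F [ 0.1 -0.6 -2.3] op 0.0397 d mm [-13.   51.2 -36.1] turn -0.005
[[-8.8, 6.0, 0.3], [-8.8, 6.0, 0.3], [-8.8, 6.0, 0.3], [-8.8, 6.0, 0.3], [-8.8, 6.0, 0.3], [-8.8, 6.0, 0.3]] turn -0.0008 norm 10.7
```

{"fn": "apply_moves", "kwargs": {
  "offset": [
    [-7,4,0],
    [-10,6,0],
    [-10,6,0],
    [-10,6,0],
    [-8,6,0],
    [-5,5,0],
    [-2,3,0],
    [0,0,0]
  ],
  "turn": [-0.005,0,0,0,0,0,0,0]
}}

```text
t: 14.8
eef_pos: [0.5213, 0.3402, 0.2013]
tcp_rot: [-0.566, 0.568, -0.42, 0.424]
force: [0.9, -0.4, -1.8]
opening: 0.0401
```

Run:
```python
from h import *
go([0.5239,0.3370,0.195],jaw=0.2905,rows=4)
```

```text
t 14.8 p [0.5213 0.3402 0.2013] jaw 0.291 tooly [ 0.003 -0.005 -1.   ] j [0.56 0.27] F [ 0.9 -0.4 -1.8] op 0.0401 d mm [ 2.6 -3.2 -6.3] turn 0.0
[[1.0, 1.6, 0.4], [1.0, 1.6, 0.4], [1.0, 1.6, 0.4], [1.0, 1.6, 0.4]] turn 0.0001 norm 1.9
```

{"fn": "apply_moves", "kwargs": {
  "offset": [
    [1,2,1],
    [1,2,0],
    [1,1,0],
    [0.5,1,0.5],
    [0,0,0],
    [0,0,0],
    [0,0,0],
    [0,0,0]
  ],
  "turn": [0,0,0,0,0,0,0,0]
}}

```text
t: 15.6
eef_pos: [0.5251, 0.336, 0.1958]
tcp_rot: [-0.566, 0.567, -0.42, 0.425]
force: [-0.3, 0.6, -2.3]
opening: 0.0399
```

Run:
```python
from h import *
go([0.5239,0.3370,0.180],jaw=0.2905,rows=4)
```

```text
t 15.6 p [0.5251 0.336  0.1958] jaw 0.289 tooly [ 0.005 -0.005 -1.   ] j [0.55 0.27] F [-0.3  0.6 -2.3] op 0.0399 d mm [ -1.2   1.  -15.8] turn -0.001
[[-0.4, 4.0, -0.2], [-0.4, 4.0, -0.2], [-0.4, 4.0, -0.2], [-0.4, 4.0, -0.2]] turn -0.0003 norm 4.0
```

{"fn": "apply_moves", "kwargs": {
  "offset": [
    [-1,3,-1],
    [0,3,0],
    [0,3,0],
    [0,2,0],
    [0,2,0],
    [0,0,0],
    [0,0,0],
    [0,0,0]
  ],
  "turn": [0,0,0,0,0,0,0,0]
}}

```text
t: 16.4
eef_pos: [0.5236, 0.3367, 0.1813]
tcp_rot: [-0.566, 0.567, -0.42, 0.425]
force: [-0.3, 0.5, -0.9]
opening: 0.04
```

Run:
```python
from h import *
go([0.5239,0.3370,0.169],jaw=0.2905,rows=4)
```

```text
t 16.4 p [0.5236 0.3367 0.1813] jaw 0.289 tooly [ 0.004 -0.005 -1.   ] j [0.56 0.27] F [-0.3  0.5 -0.9] op 0.04 d mm [  0.3   0.3 -12.3] turn -0.001
[[-0.1, 3.1, 0.1], [-0.1, 3.1, 0.1], [-0.1, 3.1, 0.1], [-0.1, 3.1, 0.1]] turn -0.0003 norm 3.1
```

{"fn": "apply_moves", "kwargs": {
  "offset": [
    [0,2,0],
    [0,2,0],
    [0,2,0],
    [0,2,0],
    [0,2,0],
    [0,1,0],
    [0,0,0],
    [0,0,0]
  ],
  "turn": [0,0,0,0,0,0,0,0]
}}

```text
t: 17.2
eef_pos: [0.5237, 0.3366, 0.1694]
tcp_rot: [-0.566, 0.567, -0.42, 0.425]
force: [0.4, 0.8, -1.7]
opening: 0.0397
```

Run:
```python
from h import *
go([0.5239,0.3370,0.168],jaw=0.2905,rows=4)
```

```text
t 17.2 p [0.5237 0.3366 0.1694] jaw 0.289 tooly [ 0.004 -0.005 -1.   ] j [0.56 0.27] F [ 0.4  0.8 -1.7] op 0.0397 d mm [ 0.2  0.4 -1.4] turn -0.001
[[-0.1, 0.4, 0.1], [-0.1, 0.4, 0.1], [-0.1, 0.4, 0.1], [-0.1, 0.4, 0.1]] turn -0.0003 norm 0.4
```

{"fn": "apply_moves", "kwargs": {
  "offset": [
    [0,1,0],
    [0,1,0],
    [0,0,0],
    [0,0,0],
    [0,0,0],
    [0,0,0],
    [0,0,0],
    [0,0,0]
  ],
  "turn": [0,0,0,0,0,0,0,0]
}}

```text
t: 18.0
eef_pos: [0.5241, 0.3368, 0.1688]
tcp_rot: [-0.567, 0.567, -0.42, 0.425]
force: [-0.3, 0.0, -1.4]
opening: 0.0398
```

Run:
```python
from h import *
wshot('w6.png');save('scene','s1.png');go([0.5239,0.3370,0.168],jaw=0.2905,rows=4); crop('s1.png',230,170,350,290,5,'c9.png')
```

```text
t 18.1 p [0.5241 0.3368 0.1688] jaw 0.289 tooly [ 0.005 -0.005 -1.   ] j [0.56 0.27] F [-0.5  0.7 -1.6] op 0.0398 d mm [-0.2  0.2 -0.8] turn -0.001
[[-0.1, 0.2, -0.0], [-0.1, 0.2, -0.0], [-0.1, 0.2, -0.0], [-0.1, 0.2, -0.0]] turn -0.0003 norm 0.2
```

View pics/w6.png

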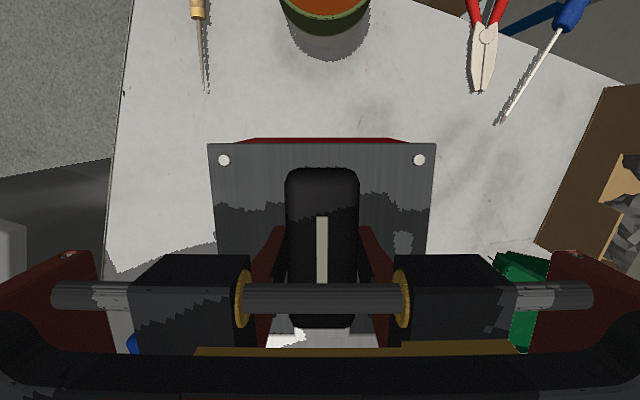

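View pics/c9.png

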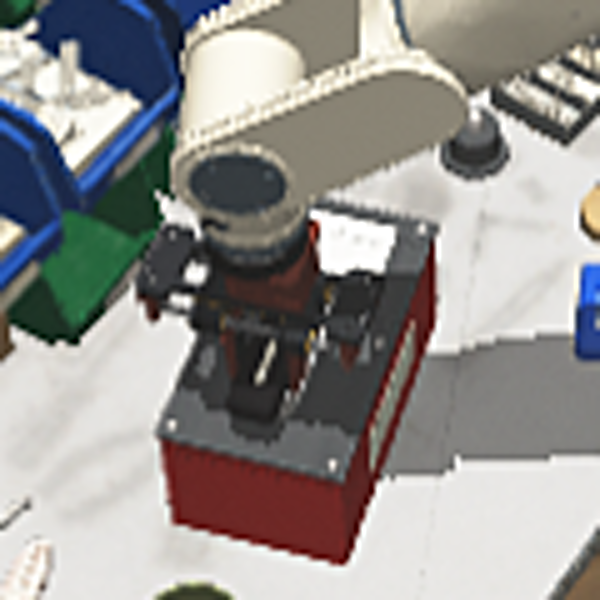

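{"fn": "apply_moves", "kwargs": {
  "offset": [
    [0,0,0],
    [0,0,0],
    [0,0,0],
    [0,0,0],
    [0,0,0],
    [0,0,0],
    [0,0,0],
    [0,0,0]
  ],
  "turn": [0.03,0.05,0.06,0.06,0.06,0.06,0.06,0.04]
}}

```text
t: 18.9
eef_pos: [0.5243, 0.3376, 0.1689]
tcp_rot: [-0.46, 0.458, -0.535, 0.54]
force: [-0.4, 0.2, -0.8]
opening: 0.0394
```

Run:
```python
from h import *
go([0.5239,0.3370,0.1685],jaw=-1.03,rows=8,sgn=1)
```

```text
t 18.9 p [0.5243 0.3376 0.1689] jaw -0.157 tooly [ 0.006 -0.004 -1.   ] j [0.56 0.72] F [-0.4  0.2 -0.8] op 0.0394 d mm [-0.4 -0.6 -0.4] turn 0.873
[[0.1, 0.0, -0.0], [0.1, 0.0, -0.0], [0.1, 0.0, -0.0], [0.1, 0.0, -0.0], [0.1, 0.0, -0.0], [0.1, 0.0, 0.0], [0.1, 0.0, 0.0], [0.1, 0.0, 0.0]] turn 0.1091 norm 0.1
```

{"fn": "apply_moves", "kwargs": {
  "offset": [
    [0.3,0,0],
    [0.3,0,0],
    [0,0,0],
    [0,0,0],
    [0,0,0],
    [0,0,0],
    [0,0,0],
    [0,0,0]
  ],
  "turn": [0.05,0.06,0.06,0.06,0.06,0.06,0.06,0.04]
}}

```text
t: 19.7
eef_pos: [0.5248, 0.3373, 0.1689]
tcp_rot: [-0.32, 0.317, -0.629, 0.634]
force: [-0.1, 0.3, -0.8]
opening: 0.0399
```

Run:
```python
from h import *
go([0.5239,0.3370,0.1685],jaw=-1.03,rows=8,sgn=1)
```

```text
t 19.7 p [0.5248 0.3373 0.1689] jaw -0.637 tooly [ 0.007 -0.003 -1.   ] j [0.56 1.2 ] F [-0.1  0.3 -0.8] op 0.0399 d mm [-0.9 -0.3 -0.4] turn 0.393
[[0.1, 0.0, -0.1], [0.1, 0.0, -0.1], [0.1, 0.0, -0.1], [0.1, 0.0, -0.1], [0.1, 0.0, -0.0], [0.1, 0.0, -0.0], [0.1, 0.0, -0.0], [0.1, 0.0, -0.0]] turn 0.0491 norm 0.1
```

{"fn": "apply_moves", "kwargs": {
  "offset": [
    [0,0,-0.4],
    [0,0,-0.3],
    [0,0,0],
    [0,0,0],
    [0,0,0],
    [0,0,0],
    [0,0,0],
    [0,0,0]
  ],
  "turn": [0.06,0.06,0.06,0.06,0.06,0.05,0.04,0.02]
}}

```text
t: 20.5
eef_pos: [0.5251, 0.3369, 0.169]
tcp_rot: [-0.176, 0.171, -0.683, 0.688]
force: [0.7, -0.7, -1.1]
opening: 0.0399
```

Run:
```python
from h import *
wshot('w7.png');save('top','t1.png');save('scene','s2.png');go([0.5239,0.3370,0.1685],jaw=-1.07,rows=8,sgn=1)
crop('s2.png',230,170,350,290,5,'c10.png')
crop('t1.png',200,140,320,230,5,'c11.png')
```

```text
t 20.65 p [0.525 0.337 0.169] jaw -1.072 tooly [ 0.009 -0.005 -1.   ] j [0.56 1.63] F [-0.1  0.6 -1. ] op 0.0396 d mm [-1.1  0.  -0.5] turn -0.002
[[0.1, 0.1, -0.1], [0.1, 0.1, -0.1], [0.1, 0.1, -0.1], [0.1, 0.1, -0.1], [0.1, 0.1, -0.1], [0.1, 0.1, -0.1], [0.1, 0.1, -0.1], [0.1, 0.1, -0.1]] turn -0.0003 norm 0.2
```

View pics/c10.png

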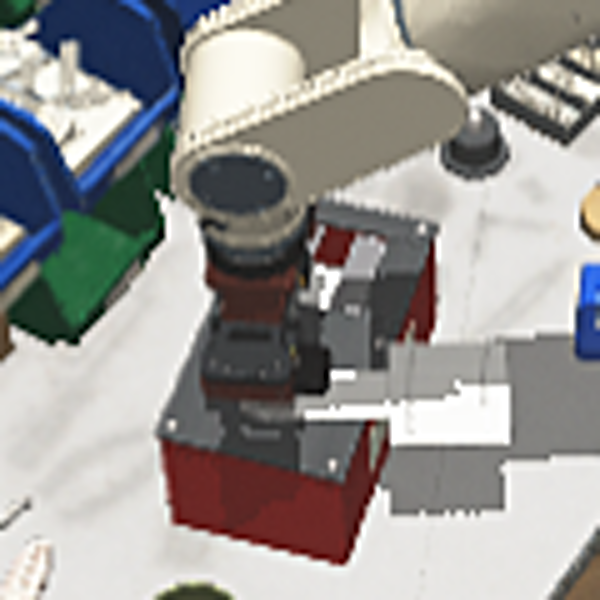

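View pics/c11.png

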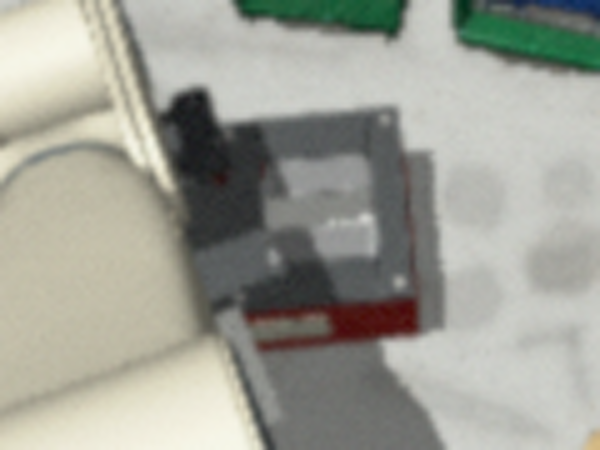

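{"fn": "apply_moves", "kwargs": {
  "offset": [
    [0,0,0],
    [0,0,0],
    [0,0,0],
    [0,0,0],
    [0,-5,0],
    [0,-10,0],
    [0,-15,0],
    [0,-15,0]
  ],
  "turn": [0,0,0,0,0,0,0,0],
  "grip": 0.3
}}

```text
t: 21.45
eef_pos: [0.5243, 0.337, 0.2163]
tcp_rot: [-0.177, 0.173, -0.683, 0.688]
force: [1.3, -0.1, 0.4]
opening: 0.0612
```

Run:
```python
from h import *
go([0.525,0.337,0.27],jaw=-1.07,rows=8,sgn=1)
```

```text
t 21.45 p [0.5243 0.337  0.2163] jaw -1.071 tooly [ 0.007 -0.005 -1.   ] j [0.56 1.63] F [ 1.3 -0.1  0.4] op 0.0612 d mm [ 0.7 -0.  53.7] turn -0.001
[[-0.1, -6.7, 0.1], [-0.1, -6.7, 0.1], [-0.1, -6.7, 0.1], [-0.1, -6.7, 0.1], [-0.1, -6.7, 0.1], [-0.1, -6.7, 0.1], [-0.1, -6.7, 0.1], [-0.1, -6.7, 0.1]] turn -0.0002 norm 6.7
```

Run:
```python
from h import *
go([0.436,-0.05,0.24],jaw=0.0,rows=14,sgn=1)
```

```text
t 21.45 p [0.5243 0.337  0.2163] jaw -1.071 tooly [ 0.007 -0.005 -1.   ] j [0.56 1.63] F [ 1.3 -0.1  0.4] op 0.0612 d mm [ -88.3 -387.    23.7] turn -1.071
[[18.8, -1.6, 21.3], [20.3, -1.6, 19.8], [21.8, -1.6, 18.1], [23.1, -1.6, 16.4], [24.3, -1.6, 14.6], [25.4, -1.6, 12.7], [26.2, -1.6, 10.7], [27.0, -1.6, 8.7]] turn -0.0765 norm 28.4
```

{"fn": "apply_moves", "kwargs": {
  "offset": [
    [8,-10,9],
    [15,-10,15],
    [22,-8,18],
    [25,-6,18],
    [27,-4,16],
    [28,-2,14],
    [29,-2,12],
    [30,0,10]
  ],
  "turn": [-0.07,-0.08,-0.08,-0.08,-0.08,-0.08,-0.08,-0.08],
  "grip": 0
}}

```text
t: 22.25
eef_pos: [0.4823, 0.122, 0.2746]
tcp_rot: [-0.396, 0.379, -0.587, 0.596]
force: [-0.2, -0.1, 0.6]
opening: 0.0879
```

Run:
```python
from h import *
go([0.436,-0.05,0.22],jaw=0.0,rows=7,sgn=1)
```

```text
t 22.25 p [0.4823 0.122  0.2746] jaw -0.411 tooly [ 0.026  0.003 -1.   ] j [0.23 0.64] F [-0.2 -0.1  0.6] op 0.0879 d mm [ -46.3 -172.   -54.6] turn -0.411
[[25.3, 7.5, 3.6], [25.4, 7.5, 2.1], [25.5, 7.5, 0.6], [25.5, 7.5, -0.9], [25.4, 7.5, -2.4], [25.2, 7.5, -3.9], [25.0, 7.5, -5.4]] turn -0.0587 norm 26.6
```

{"fn": "apply_moves", "kwargs": {
  "offset": [
    [25,8,3],
    [25,8,2],
    [25,8,1],
    [25,8,-1],
    [22,7,-2],
    [16,4,-2],
    [6,2,-1],
    [0,0,0]
  ],
  "turn": [-0.06,-0.06,-0.06,-0.06,-0.06,-0.06,-0.04,0]
}}

```text
t: 23.05
eef_pos: [0.448, -0.0263, 0.2387]
tcp_rot: [0.513, -0.489, 0.489, -0.509]
force: [-0.6, 0.7, 0.4]
opening: 0.0878
```

Run:
```python
from h import *
wshot('w8.png');go([0.436,-0.063,0.1],jaw=0.0,rows=7,sgn=1)
```

```text
t 23.1 p [ 0.4482 -0.0259  0.2389] jaw 0.003 tooly [ 0.044  0.003 -0.999] j [-0.09 -0.1 ] F [1.  0.1 0. ] op 0.088 d mm [ -12.2  -37.1 -138.9] turn 0.003
[[5.4, 19.7, -2.6], [5.4, 19.7, -2.6], [5.4, 19.7, -2.6], [5.4, 19.7, -2.6], [5.4, 19.7, -2.6], [5.4, 19.7, -2.6], [5.4, 19.7, -2.6]] turn 0.0005 norm 20.6
```

View pics/w8.png

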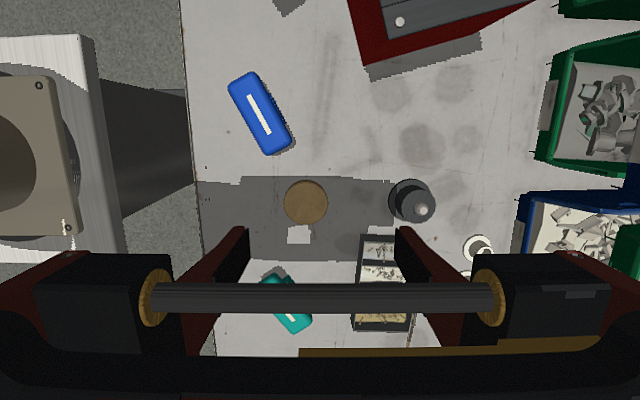

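{"fn": "apply_moves", "kwargs": {
  "offset": [
    [10,-40,0],
    [0,-40,0],
    [0,0,0],
    [0,0,0],
    [5,10,-3],
    [5,10,-3],
    [5,10,-3],
    [5,10,-3]
  ],
  "turn": [0,0,0,0,0,0,0,0]
}}

```text
t: 23.9
eef_pos: [0.4333, -0.0547, 0.2785]
tcp_rot: [0.512, -0.488, 0.489, -0.509]
force: [0.4, 0.3, 0.4]
opening: 0.0881
```

Run:
```python
from h import *
go([0.436,-0.063,0.1],jaw=0.0,rows=7,sgn=1)
crop('w8.png',270,160,450,260,4,'c12.png')
```

```text
t 23.9 p [ 0.4333 -0.0547  0.2785] jaw 0.002 tooly [ 0.044  0.004 -0.999] j [-0.16 -0.17] F [0.4 0.3 0.4] op 0.0881 d mm [   2.7   -8.3 -178.5] turn 0.002
[[1.3, 25.5, -0.7], [1.3, 25.5, -0.7], [1.3, 25.5, -0.7], [1.3, 25.5, -0.7], [1.3, 25.5, -0.7], [1.3, 25.5, -0.7], [1.3, 25.5, -0.7]] turn 0.0003 norm 25.5
```

View pics/c12.png

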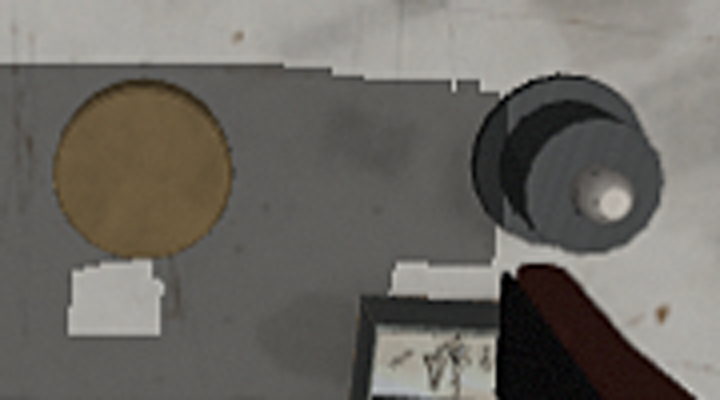

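{"fn": "apply_moves", "kwargs": {
  "offset": [
    [0,-10,25],
    [0,-10,25],
    [0,-10,25],
    [0,0,0],
    [0,0,0],
    [0,0,0],
    [0,0,0],
    [0,0,0]
  ],
  "turn": [0,0,0,0,0,0,0,0]
}}

```text
t: 24.7
eef_pos: [0.4989, -0.0571, 0.2986]
tcp_rot: [0.506, -0.492, 0.497, -0.504]
force: [-1.5, -0.1, -0.2]
opening: 0.0878
```

Run:
```python
from h import *
go([0.436,-0.063,0.1],jaw=0.0,rows=7,sgn=1)
T=wm('w8.png')
c=lambda x,y:((x+.5)/4-.5+270,(y+.5)/4-.5+160)
print('tinA',atz(T,c(143,169),.023),atz(T,c(54,169),.023)-atz(T,c(232,169),.023)); print('pinTop',atz(T,c(612,203),.057),'post',atz(T,c(594,186),.04),'foot',atz(T,c(559,162),.0))
```

```text
t 24.7 p [ 0.4989 -0.0571  0.2986] jaw -0.002 tooly [ 0.021  0.007 -1.   ] j [-0.14 -0.15] F [-1.5 -0.1 -0.2] op 0.0878 d mm [ -62.9   -5.9 -198.6] turn -0.002
[[1.1, 28.2, -9.6], [1.1, 28.2, -9.6], [1.1, 28.2, -9.6], [1.1, 28.2, -9.6], [1.1, 28.2, -9.6], [1.1, 28.2, -9.6], [1.0, 28.2, -9.6]] turn -0.0003 norm 29.8
tinA [ 0.43572762 -0.05704137  0.023     ] [-0.06015367  0.00044262  0.        ]
pinTop [ 0.58475316 -0.06023382  0.057     ] post [ 0.58517116 -0.05944295  0.04      ] foot [ 0.58721823 -0.06167863  0.        ]
```

{"fn": "apply_moves", "kwargs": {
  "offset": [
    [0,0,25],
    [0,0,25],
    [0,0,25],
    [0,0,0],
    [1,9,-7],
    [1,12,-9],
    [1,12,-9],
    [1,12,-9]
  ],
  "turn": [0,0,0,0,0,0,0,0]
}}

```text
t: 25.5
eef_pos: [0.5345, -0.0607, 0.252]
tcp_rot: [0.506, -0.493, 0.497, -0.504]
force: [0.4, -0.1, 0.1]
opening: 0.0881
```

Run:
```python
from h import *
go([0.4357,-0.059,0.15],jaw=0.0,rows=10,sgn=1)
```

```text
t 25.5 p [ 0.5345 -0.0607  0.252 ] jaw -0.002 tooly [ 0.02   0.007 -1.   ] j [-0.14 -0.14] F [ 0.4 -0.1  0.1] op 0.0881 d mm [ -98.8    1.7 -102. ] turn -0.002
[[-0.1, 10.0, -10.1], [-0.1, 10.0, -10.1], [-0.1, 10.0, -10.1], [-0.1, 10.0, -10.1], [-0.1, 10.0, -10.1], [-0.1, 10.0, -10.1], [-0.1, 10.0, -10.1], [-0.1, 10.0, -10.1]] turn -0.0002 norm 14.2
```

{"fn": "apply_moves", "kwargs": {
  "offset": [
    [0,10,-10],
    [0,11,-11],
    [0,12,-11],
    [0,12,-11],
    [0,12,-11],
    [0,12,-11],
    [0,12,-11],
    [0,10,-9]
  ],
  "turn": [0,0,0,0,0,0,0,0]
}}

```text
t: 26.3
eef_pos: [0.4277, -0.0587, 0.1521]
tcp_rot: [0.504, -0.495, 0.5, -0.501]
force: [-0.1, 0.0, 1.2]
opening: 0.088
```

Run:
```python
from h import *
wshot('w9.png');go([0.4357,-0.059,0.1],jaw=0.0,rows=8,sgn=1)
```

```text
t 26.35 p [ 0.4248 -0.0583  0.1505] jaw -0.002 tooly [ 0.004  0.009 -1.   ] j [-0.17 -0.18] F [-2.6  0.3 -1.8] op 0.0877 d mm [ 10.9  -0.7 -50.5] turn -0.002
[[0.1, 6.3, 1.3], [0.1, 6.3, 1.3], [0.1, 6.3, 1.3], [0.1, 6.3, 1.3], [0.1, 6.3, 1.3], [0.1, 6.3, 1.3], [0.1, 6.3, 1.3], [0.1, 6.3, 1.3]] turn -0.0003 norm 6.5
```

View pics/w9.png

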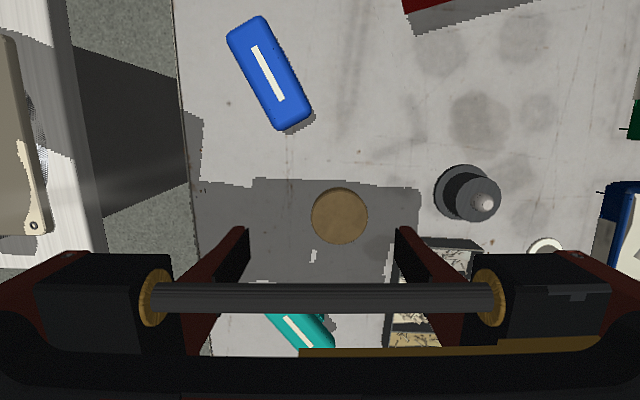

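Run:
```python
from h import *
crop('w9.png',295,170,385,260,6,'c13.png')
```

```text
(no output)
```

View pics/c13.png

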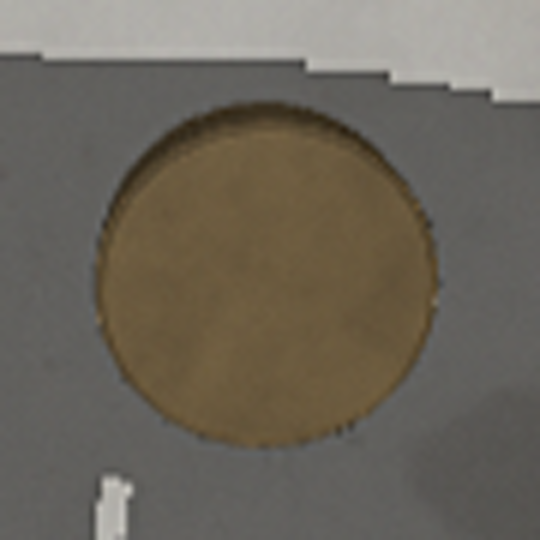

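Run:
```python
from h import *
W=wm('w9.png');V=wm('w8.png');T=ctrl.camera_model('top')
a=(339.3,216.6);b=(270+143/4-.4,160+170/4-.4)
print(atz(W,a,.023),tri([(W,a),(V,b)]))
go([0.4357,-0.059,0.1],jaw=0.0,rows=8,sgn=1)
```

```text
[ 0.44771451 -0.08193696  0.023     ] (array([ 0.43521086, -0.00414505,  0.24605007]), [30.6, 13.2])
t 26.35 p [ 0.4248 -0.0583  0.1505] jaw -0.002 tooly [ 0.004  0.009 -1.   ] j [-0.17 -0.18] F [-2.6  0.3 -1.8] op 0.0877 d mm [ 10.9  -0.7 -50.5] turn -0.002
[[0.1, 6.3, 1.3], [0.1, 6.3, 1.3], [0.1, 6.3, 1.3], [0.1, 6.3, 1.3], [0.1, 6.3, 1.3], [0.1, 6.3, 1.3], [0.1, 6.3, 1.3], [0.1, 6.3, 1.3]] turn -0.0003 norm 6.5
```

Run:
```python
from h import *
wshot('w10.png'); W=wm('w9.png'); print(atz(W,(484,203),.057)); go([0.4357,-0.059,0.1],jaw=0.0,rows=8,sgn=1)
save('top','t2.png'); crop('w10.png',250,140,520,260,3,'c14.png'); crop('t2.png',260,170,460,290,4,'c15.png')
```

```text
[ 0.58157772 -0.05860533  0.057     ]
t 26.4 p [ 0.4264 -0.0584  0.1515] jaw -0.003 tooly [ 0.006  0.008 -1.   ] j [-0.17 -0.18] F [ 0.2 -0.4  0.3] op 0.0879 d mm [  9.3  -0.6 -51.5] turn -0.003
[[0.1, 6.4, 1.1], [0.1, 6.4, 1.1], [0.1, 6.4, 1.1], [0.1, 6.4, 1.1], [0.1, 6.4, 1.1], [0.1, 6.4, 1.1], [0.1, 6.4, 1.1], [0.1, 6.4, 1.1]] turn -0.0003 norm 6.5
```

View pics/c14.png

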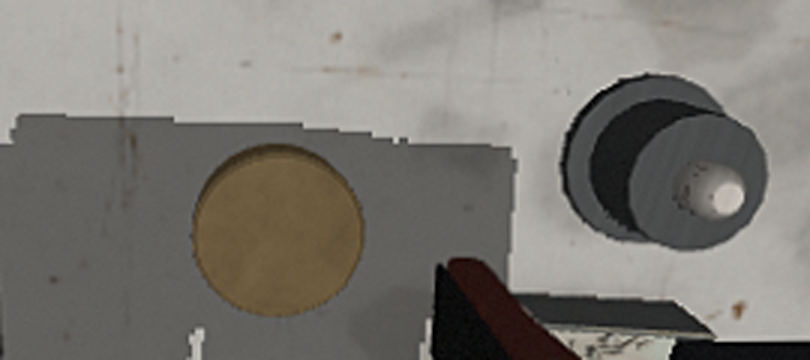

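View pics/c15.png

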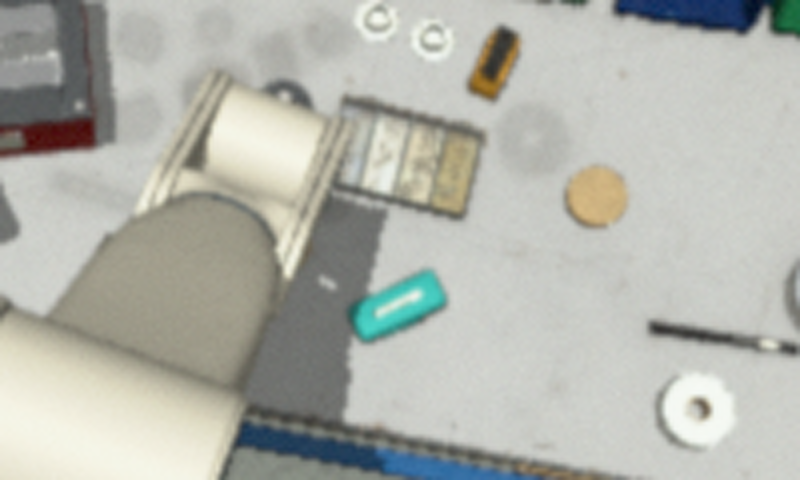

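Run:
```python
from h import *
W=wm('w10.png');c=lambda x,y:(250+(x+.5)/3-.5,140+(y+.5)/3-.5)
print(atz(W,c(278,233),.023),atz(W,c(193,233),.023),atz(W,c(363,233),.023),atz(W,c(278,317),.023), 'pin',atz(W,c(727,197),.057))
go([0.4485,-0.082,0.04],jaw=0.0,rows=10,sgn=1)
```

```text
[ 0.44739164 -0.08177221  0.023     ] [ 0.41754199 -0.08166245  0.023     ] [ 0.47732102 -0.0818984   0.023     ] [ 0.44790377 -0.11354791  0.023     ] pin [ 0.58503173 -0.05985709  0.057     ]
t 26.45 p [ 0.4285 -0.0587  0.1525] jaw -0.003 tooly [ 0.008  0.008 -1.   ] j [-0.17 -0.18] F [ 0.4 -0.2 -0.1] op 0.0877 d mm [  20.   -23.3 -112.5] turn -0.003
[[2.4, 11.2, 1.9], [2.4, 11.2, 1.9], [2.4, 11.2, 1.9], [2.4, 11.2, 1.9], [2.4, 11.2, 1.9], [2.4, 11.2, 1.9], [2.4, 11.2, 1.9], [2.4, 11.2, 1.9]] turn -0.0003 norm 11.7
```

{"fn": "apply_moves", "kwargs": {
  "offset": [
    [2,10,2],
    [3,11,3],
    [3,11,3],
    [3,11,3],
    [3,11,2],
    [3,11,2],
    [2,11,2],
    [2,9,1]
  ],
  "turn": [0,0,0,0,0,0,0,0]
}}

```text
t: 27.25
eef_pos: [0.4517, -0.0814, 0.0619]
tcp_rot: [0.504, -0.494, 0.499, -0.502]
force: [0.1, -0.2, -0.2]
opening: 0.0875
```

Run:
```python
from h import *
go([0.447,-0.082,0.006],jaw=0.0,rows=8,sgn=1)
```

```text
t 27.25 p [ 0.4517 -0.0814  0.0619] jaw -0.003 tooly [ 0.013  0.007 -1.   ] j [-0.21 -0.22] F [ 0.1 -0.2 -0.2] op 0.0875 d mm [ -4.7  -0.6 -55.9] turn -0.003
[[0.1, 7.0, -0.7], [0.1, 7.0, -0.7], [0.1, 7.0, -0.7], [0.1, 7.0, -0.7], [0.1, 7.0, -0.7], [0.1, 7.0, -0.7], [0.1, 7.0, -0.7], [0.1, 7.0, -0.7]] turn -0.0003 norm 7.0
```

{"fn": "apply_moves", "kwargs": {
  "offset": [
    [0,7,-1],
    [0,8,-1],
    [0,8,-1],
    [0,8,-1],
    [0,7,-1],
    [0,6,0],
    [0,4,0],
    [0,1,0]
  ],
  "turn": [0,0,0,0,0,0,0,0]
}}

```text
t: 28.05
eef_pos: [0.4463, -0.0809, 0.0075]
tcp_rot: [0.504, -0.495, 0.5, -0.502]
force: [-0.1, 0.5, -0.2]
opening: 0.0879
```

Run:
```python
from h import *
go([0.447,-0.082,0.0055],jaw=0.0,rows=8,sgn=1)
```

```text
t 28.05 p [ 0.4463 -0.0809  0.0075] jaw -0.003 tooly [ 0.012  0.007 -1.   ] j [-0.21 -0.23] F [-0.1  0.5 -0.2] op 0.0879 d mm [ 0.7 -1.1 -2. ] turn -0.003
[[0.1, 0.2, 0.1], [0.1, 0.2, 0.1], [0.1, 0.2, 0.1], [0.1, 0.2, 0.1], [0.1, 0.2, 0.1], [0.1, 0.2, 0.1], [0.1, 0.2, 0.1], [0.1, 0.2, 0.1]] turn -0.0003 norm 0.3
```

{"fn": "apply_moves", "kwargs": {
  "offset": [
    [1,1.5,0],
    [0,0,0],
    [0,0,0],
    [0,0,0],
    [0,0,0],
    [0,0,0],
    [0,0,0],
    [0,0,0]
  ],
  "turn": [0,0,0,0,0,0,0,0],
  "grip": 1,
  "grip_force": 25
}}

```text
t: 28.85
eef_pos: [0.447, -0.0821, 0.0066]
tcp_rot: [0.505, -0.494, 0.499, -0.502]
force: [0.7, -0.5, -0.8]
opening: 0.0599
```

Run:
```python
from h import *
go([0.50,-0.03,0.2],jaw=0.0,rows=8,sgn=1)
```

```text
t 28.85 p [ 0.447  -0.0821  0.0066] jaw -0.003 tooly [ 0.013  0.007 -1.   ] j [-0.21 -0.23] F [ 0.7 -0.5 -0.8] op 0.0599 d mm [ 53.   52.1 193.4] turn -0.003
[[-6.7, -24.0, 6.9], [-6.7, -24.0, 6.9], [-6.7, -24.0, 6.9], [-6.7, -24.0, 6.9], [-6.7, -24.0, 6.9], [-6.7, -24.0, 6.9], [-6.7, -24.0, 6.9], [-6.7, -24.0, 6.9]] turn -0.0003 norm 25.9
```

{"fn": "apply_moves", "kwargs": {
  "offset": [
    [0,-8,0],
    [0,-14,0],
    [0,-20,0],
    [-3,-24,4],
    [-8,-24,8],
    [-12,-24,10],
    [-18,-22,10],
    [-24,-18,10]
  ],
  "turn": [0,0,0,0,-0.02,-0.03,-0.03,-0.03]
}}

```text
t: 29.65
eef_pos: [0.4814, -0.0165, 0.1682]
tcp_rot: [0.53, -0.522, 0.473, -0.472]
force: [0.5, 0.4, -1.6]
opening: 0.0596
```

Run:
```python
from h import *
go([0.5646,0.2031,0.2],jaw=0.29,rows=10,sgn=1)
```

```text
t 29.65 p [ 0.4814 -0.0165  0.1682] jaw 0.107 tooly [ 0.007  0.008 -1.   ] j [-0.06 -0.18] F [ 0.5  0.4 -1.6] op 0.0596 d mm [ 83.2 219.6  31.8] turn -0.183
[[-21.0, -2.9, 10.6], [-20.8, -2.9, 11.0], [-20.6, -2.9, 11.4], [-20.4, -2.9, 11.8], [-20.1, -2.9, 12.1], [-19.9, -2.9, 12.5], [-19.7, -2.9, 12.9], [-19.4, -2.9, 13.2]] turn -0.0183 norm 23.7
```

{"fn": "apply_moves", "kwargs": {
  "offset": [
    [-24,-8,11],
    [-24,-6,11],
    [-24,-4,11],
    [-23,-2,11],
    [-23,0,12],
    [-22,0,12],
    [-20,0,12],
    [-14,0,8]
  ],
  "turn": [-0.02,-0.02,-0.02,-0.02,-0.02,-0.02,-0.02,-0.02]
}}

```text
t: 30.45
eef_pos: [0.5394, 0.1785, 0.2]
tcp_rot: [0.569, -0.558, 0.424, -0.43]
force: [-0.4, 0.4, -0.8]
opening: 0.0599
```

Run:
```python
from h import *
wshot('w11.png');go([0.5646,0.2031,0.17],jaw=0.29,rows=4,sgn=1)
```

```text
t 30.5 p [0.5401 0.1802 0.2002] jaw 0.276 tooly [ 0.017  0.01  -1.   ] j [0.3  0.02] F [ 0.9  2.3 -0.6] op 0.0597 d mm [ 24.5  22.9 -30.2] turn -0.014
[[-3.8, 7.7, 7.3], [-3.8, 7.7, 7.3], [-3.7, 7.7, 7.3], [-3.7, 7.7, 7.3]] turn -0.0035 norm 11.3
```

View pics/w11.png

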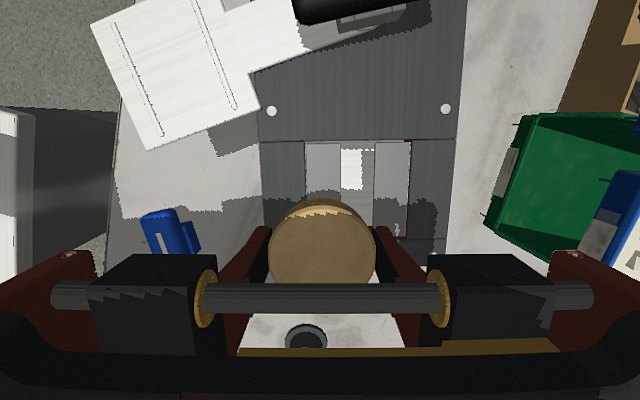

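Run:
```python
from h import *
W=wm('w11.png')
a=atz(W,(305,141),.135);b=atz(W,(411,141),.135);print(a,b,np.linalg.norm(b-a),np.arctan2(*(b-a)[[1,0]]))
n=(b-a)/np.linalg.norm(b-a);m=(a+b)/2+.042*np.array([n[1],-n[0],0]);print('mouth',m)
go([0.5646,0.2031,0.17],jaw=0.29,rows=4,sgn=1)
```

```text
[0.51290018 0.23143565 0.135     ] [0.59236323 0.25391981 0.135     ] 0.08258277157103633 0.2757431519667233
mouth [0.56406671 0.20226436 0.135     ]
t 30.5 p [0.5401 0.1802 0.2002] jaw 0.276 tooly [ 0.017  0.01  -1.   ] j [0.3  0.02] F [ 0.9  2.3 -0.6] op 0.0597 d mm [ 24.5  22.9 -30.2] turn -0.014
[[-3.8, 7.7, 7.3], [-3.8, 7.7, 7.3], [-3.7, 7.7, 7.3], [-3.7, 7.7, 7.3]] turn -0.0035 norm 11.3
```

{"fn": "apply_moves", "kwargs": {
  "offset": [
    [-3,6,6],
    [-4,7,7],
    [-4,7,7],
    [-3,7,5],
    [-1,6,2],
    [0,5,0],
    [0,4,0],
    [0,0,0]
  ],
  "turn": [-0.01,0,0,0,0,0,0,0]
}}

```text
t: 31.3
eef_pos: [0.5628, 0.2017, 0.1536]
tcp_rot: [0.571, -0.561, 0.422, -0.426]
force: [-0.0, -0.4, -0.1]
opening: 0.06
```

Run:
```python
from h import *
go([0.564,0.2025,0.14],jaw=0.29,rows=4,sgn=1)
```

```text
t 31.3 p [0.5628 0.2017 0.1536] jaw 0.285 tooly [ 0.013  0.008 -1.   ] j [0.32 0.04] F [-0.  -0.4 -0.1] op 0.06 d mm [  1.2   0.8 -13.6] turn -0.005
[[-0.1, 3.4, 0.3], [-0.1, 3.4, 0.3], [-0.1, 3.4, 0.3], [-0.1, 3.4, 0.3]] turn -0.0013 norm 3.4
```

{"fn": "apply_moves", "kwargs": {
  "offset": [
    [0,3,1],
    [0,3,0.5],
    [0,3,0],
    [0,3,0],
    [0,1,0],
    [0,0,0],
    [0,0,0],
    [0,0,0]
  ],
  "turn": [0,0,0,0,0,0,0,0]
}}

```text
t: 32.1
eef_pos: [0.5647, 0.2021, 0.1404]
tcp_rot: [0.571, -0.561, 0.422, -0.426]
force: [0.3, 0.5, -1.0]
opening: 0.06
```

Run:
```python
from h import *
wshot('w12.png');go([0.564,0.2025,0.14],jaw=0.29,rows=4,sgn=1)
```

```text
t 32.15 p [0.5647 0.2021 0.1404] jaw 0.284 tooly [ 0.014  0.008 -1.   ] j [0.32 0.04] F [-0.2 -0.  -0.3] op 0.0596 d mm [-0.7  0.4 -0.4] turn -0.006
[[-0.2, 0.1, -0.1], [-0.2, 0.1, -0.1], [-0.2, 0.1, -0.1], [-0.2, 0.1, -0.1]] turn -0.0014 norm 0.2
```

View pics/w12.png

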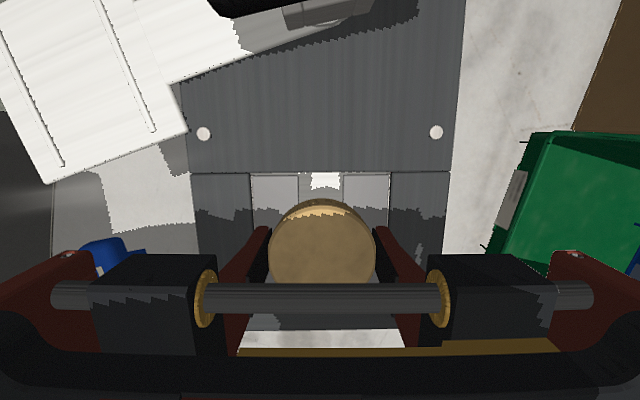

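{"fn": "apply_moves", "kwargs": {
  "offset": [
    [0,0,0],
    [0,0,0],
    [0,0,0],
    [0,-6,0],
    [0,-10,0],
    [0,-12,0],
    [0,-12,0],
    [0,-6,0]
  ],
  "turn": [0,0,0,0,0,0,0,0],
  "grip": 0.15
}}

```text
t: 32.95
eef_pos: [0.5646, 0.2018, 0.1912]
tcp_rot: [0.572, -0.56, 0.421, -0.427]
force: [0.3, -0.2, -0.4]
opening: 0.0748
```

{"fn": "apply_moves", "kwargs": {
  "offset": [
    [0,0,0],
    [0,0,0],
    [0,0,0],
    [0,0,0],
    [0,0,0],
    [0,0,0],
    [0,0,0],
    [0,0,0]
  ],
  "turn": [0,0,0,0,0,0,0,0],
  "grip": 1
}}

```text
t: 33.75
eef_pos: [0.5644, 0.2018, 0.1915]
tcp_rot: [0.572, -0.56, 0.421, -0.427]
force: [0.2, -0.5, 0.8]
opening: 0.0141
```

Run:
```python
from h import *
wshot('w13.png');go([0.564,0.2025,0.165],jaw=0.29,rows=4,sgn=1)
```

```text
t 33.8 p [0.5643 0.2018 0.1914] jaw 0.284 tooly [ 0.015  0.009 -1.   ] j [0.32 0.04] F [ 0.2 -0.7 -0.3] op 0.0102 d mm [ -0.3   0.7 -26.4] turn -0.006
[[-0.2, 6.6, -0.1], [-0.2, 6.6, -0.1], [-0.2, 6.6, -0.1], [-0.2, 6.6, -0.1]] turn -0.0014 norm 6.6
```

View pics/w13.png

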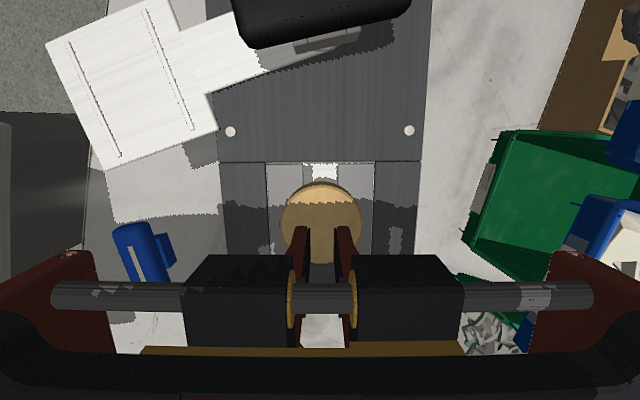

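{"fn": "apply_moves", "kwargs": {
  "offset": [
    [0,5,0],
    [0,8,0],
    [0,8,0],
    [0,8,0],
    [0,8,0],
    [0,8,0],
    [0,8,0],
    [0,8,0]
  ],
  "turn": [0,0,0,0,0,0,0,0]
}}

```text
t: 34.6
eef_pos: [0.5653, 0.2023, 0.1258]
tcp_rot: [0.572, -0.56, 0.421, -0.427]
force: [-1.3, -0.6, -0.0]
opening: -0.0
```

Run:
```python
from h import *
wshot('w14.png');go([0.564,0.2025,0.125],jaw=0.29,rows=4,sgn=1)
```

```text
t 34.65 p [0.5645 0.202  0.1243] jaw 0.285 tooly [ 0.014  0.008 -1.   ] j [0.32 0.03] F [-0.5 -0.2 -1.1] op 0.0004 d mm [-0.5  0.5  0.7] turn -0.005
[[-0.1, -0.2, -0.1], [-0.1, -0.2, -0.1], [-0.1, -0.2, -0.1], [-0.1, -0.2, -0.1]] turn -0.0014 norm 0.2
```

View pics/w14.png

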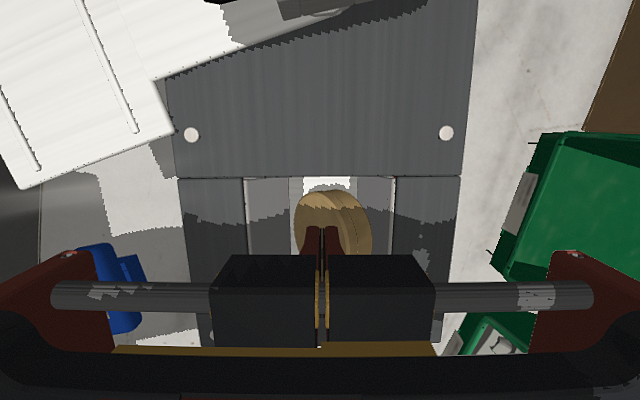

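{"fn": "apply_moves", "kwargs": {
  "offset": [
    [0,2,0],
    [0,0,0],
    [0,0,0],
    [0,0,0],
    [0,0,0],
    [0,0,0],
    [0,0,0],
    [0,0,0]
  ],
  "turn": [0,0,0,0,0,0,0,0]
}}

```text
t: 35.45
eef_pos: [0.5654, 0.2024, 0.1224]
tcp_rot: [0.572, -0.56, 0.421, -0.427]
force: [0.7, 0.6, -0.2]
opening: 0.0003
```

Run:
```python
from h import *
wshot('w15.png');go([0.564,0.2025,0.125],jaw=0.29,rows=4,sgn=1); crop('w15.png',150,140,500,380,2,'c16.png')
```

```text
t 35.5 p [0.5655 0.2024 0.1224] jaw 0.285 tooly [ 0.016  0.009 -1.   ] j [0.32 0.03] F [-0.2 -0.2 -0.6] op 0.0003 d mm [-1.5  0.1  2.6] turn -0.005
[[-0.1, -0.6, -0.3], [-0.1, -0.6, -0.3], [-0.1, -0.6, -0.3], [-0.1, -0.6, -0.3]] turn -0.0014 norm 0.7
```

View pics/c16.png

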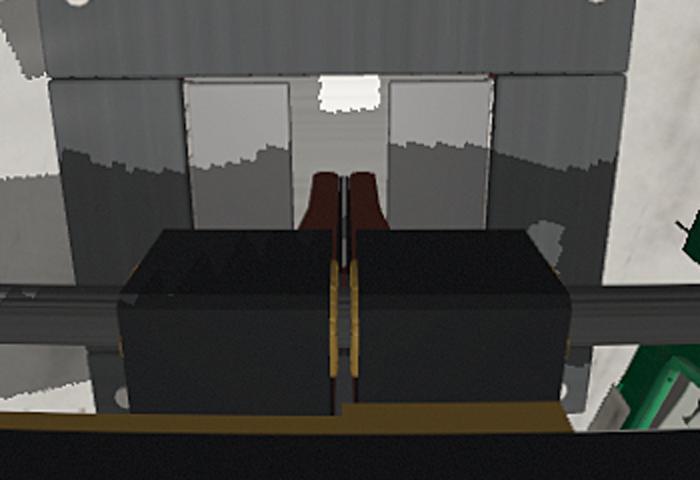

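{"fn": "apply_moves", "kwargs": {
  "offset": [
    [0,-10,0],
    [0,-18,0],
    [2,-22,0],
    [6,-22,0],
    [14,-20,0],
    [22,-12,-2],
    [28,-4,-3],
    [32,0,-4]
  ],
  "turn": [0,0,0,0,0.02,0.03,0.04,0.04]
}}

```text
t: 36.3
eef_pos: [0.5803, 0.0989, 0.2394]
tcp_rot: [0.544, -0.531, 0.457, -0.462]
force: [0.1, -0.3, -0.5]
opening: 0.0004
```

Run:
```python
from h import *
go([0.555,-0.35,0.23],jaw=-0.25,rows=14,sgn=1)
```

```text
t 36.3 p [0.5803 0.0989 0.2394] jaw 0.156 tooly [ 0.019  0.009 -1.   ] j [ 0.15 -0.01] F [ 0.1 -0.3 -0.5] op 0.0004 d mm [ -25.3 -448.9   -9.4] turn 0.406
[[31.4, 0.3, -6.8], [31.6, 0.3, -5.9], [31.7, 0.3, -4.9], [31.9, 0.3, -4.0], [32.0, 0.3, -3.1], [32.0, 0.3, -2.2], [32.1, 0.3, -1.2], [32.1, 0.3, -0.3]] turn 0.029 norm 32.1
```

{"fn": "apply_moves", "kwargs": {
  "offset": [
    [35,0,-6],
    [36,0,-5],
    [36,0,-5],
    [36,0,-4],
    [36,0,-3],
    [36,0,-2],
    [36,0,-2],
    [36,0,0]
  ],
  "turn": [0.03,0.03,0.03,0.03,0.03,0.03,0.03,0.03],
  "grip": 0
}}

```text
t: 37.1
eef_pos: [0.5671, -0.2001, 0.2447]
tcp_rot: [-0.486, 0.467, -0.518, 0.527]
force: [0.2, -0.2, 0.3]
opening: 0.0607
```

Run:
```python
from h import *
go([0.555,-0.35,0.23],jaw=-0.25,rows=6,sgn=1)
```

```text
t 37.1 p [ 0.5671 -0.2001  0.2447] jaw -0.092 tooly [ 0.028  0.009 -1.   ] j [-0.37 -0.29] F [ 0.2 -0.2  0.3] op 0.0607 d mm [ -12.1 -149.9  -14.7] turn 0.158
[[25.1, 2.2, 0.2], [25.1, 2.2, 0.9], [25.0, 2.2, 1.5], [25.0, 2.2, 2.2], [24.9, 2.2, 2.9], [24.8, 2.2, 3.5]] turn 0.0263 norm 25.2
```

{"fn": "apply_moves", "kwargs": {
  "offset": [
    [28,2,1],
    [27,2,2],
    [26,3,3],
    [24,3,4],
    [18,3,4],
    [10,3,2],
    [0,0,0],
    [0,0,0]
  ],
  "turn": [0.03,0.03,0.03,0.03,0.03,0,0,0]
}}

```text
t: 37.9
eef_pos: [0.5612, -0.3444, 0.2321]
tcp_rot: [-0.443, 0.422, -0.554, 0.565]
force: [0.4, 0.3, -0.3]
opening: 0.0882
```

Run:
```python
from h import *
wshot('w16.png');save('top','t3.png');go([0.555,-0.35,0.23],jaw=-0.25,rows=6,sgn=1)
```

```text
t 38.0 p [ 0.5613 -0.344   0.2322] jaw -0.254 tooly [ 0.032  0.006 -0.999] j [-0.58 -0.34] F [-0.4 -0.   0.7] op 0.0876 d mm [-6.3 -6.  -2.2] turn -0.004
[[1.2, 0.3, -0.8], [1.2, 0.3, -0.8], [1.2, 0.3, -0.8], [1.2, 0.3, -0.8], [1.2, 0.3, -0.8], [1.2, 0.3, -0.8]] turn -0.0006 norm 1.5
```

View pics/w16.png

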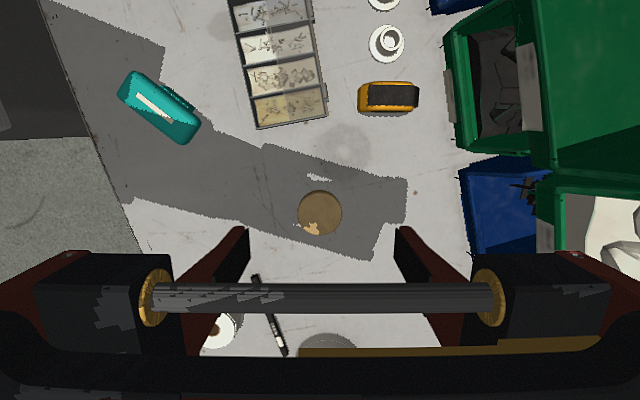

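View pics/t3.png

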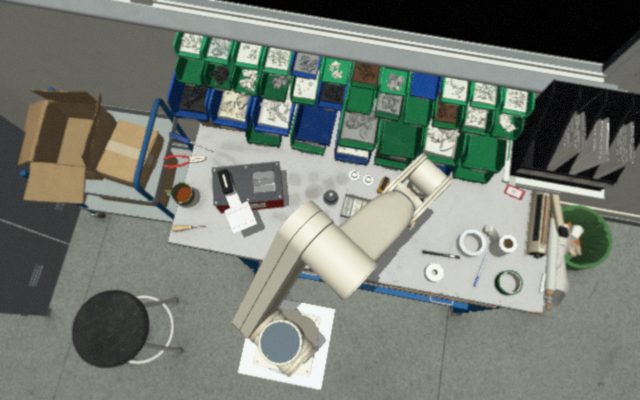

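Run:
```python
from h import *
crop('w16.png',285,175,355,245,8,'c17.png')
```

```text
(no output)
```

View pics/c17.png

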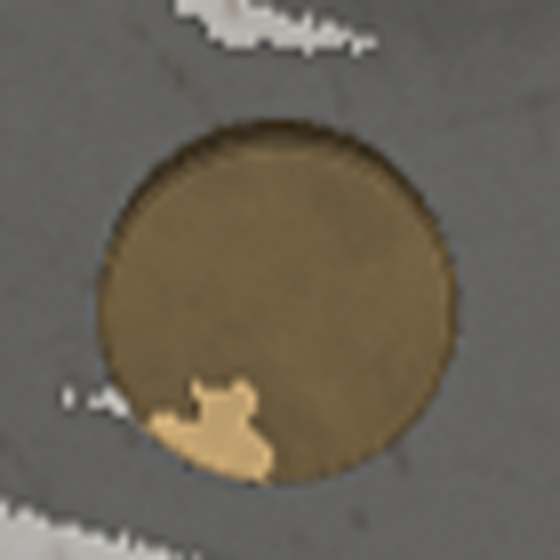

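Run:
```python
from h import *
W=wm('w16.png');T=ctrl.camera_model('top')
x=atz(W,(319.4,213.1),.023);print(x,tri([(W,(319.4,213.1)),(T,(409,218.5))]))
go([x[0]-.0005,x[1],0.08],jaw=-0.25,rows=12,sgn=1)
```

```text
[ 0.55368689 -0.38613812  0.023     ] (array([ 0.55344719, -0.3911673 ,  0.00990189]), [0.9, 0.3])
t 38.0 p [ 0.5613 -0.344   0.2322] jaw -0.254 tooly [ 0.032  0.006 -0.999] j [-0.58 -0.34] F [-0.4 -0.   0.7] op 0.0876 d mm [  -8.1  -42.2 -152.2] turn -0.004
[[3.7, 12.6, -0.2], [3.7, 12.6, -0.2], [3.7, 12.6, -0.2], [3.7, 12.6, -0.2], [3.7, 12.6, -0.2], [3.7, 12.6, -0.2], [3.7, 12.6, -0.2], [3.7, 12.6, -0.2]] turn -0.0003 norm 13.2
```

{"fn": "apply_moves", "kwargs": {
  "offset": [
    [4,10,0],
    [5,12,0],
    [5,12,0],
    [5,12,0],
    [5,12,0],
    [5,12,0],
    [5,10,0],
    [4,6,0]
  ],
  "turn": [0,0,0,0,0,0,0,0]
}}

```text
t: 38.8
eef_pos: [0.5542, -0.3804, 0.1374]
tcp_rot: [-0.444, 0.423, -0.554, 0.563]
force: [-0.7, 0.2, -0.4]
opening: 0.088
```

{"fn": "apply_moves", "kwargs": {
  "offset": [
    [0,0,0],
    [0,0,0],
    [0,0,0],
    [0,0,0],
    [0,0,0],
    [0,0,0],
    [0,0,0],
    [0,0,0]
  ],
  "turn": [0,0,0,0,0,0,0,0]
}}

```text
t: 39.6
eef_pos: [0.5549, -0.381, 0.1385]
tcp_rot: [-0.444, 0.423, -0.553, 0.564]
force: [-0.1, -0.2, 0.7]
opening: 0.0879
```

Run:
```python
from h import *
wshot('w17.png');go([.5532,-.387,0.08],jaw=-0.25,rows=12,sgn=1);crop('w17.png',260,160,380,280,5,'c18.png')
```

```text
t 39.65 p [ 0.5549 -0.3811  0.1386] jaw -0.25 tooly [ 0.033  0.006 -0.999] j [-0.63 -0.4 ] F [-0.4  0.4 -0.2] op 0.0877 d mm [ -1.7  -5.9 -58.6] turn -0.0
[[0.6, 4.9, -0.2], [0.6, 4.9, -0.2], [0.6, 4.9, -0.2], [0.6, 4.9, -0.2], [0.6, 4.9, -0.2], [0.6, 4.9, -0.2], [0.6, 4.9, -0.2], [0.6, 4.9, -0.2]] turn -0.0 norm 4.9
```

View pics/c18.png

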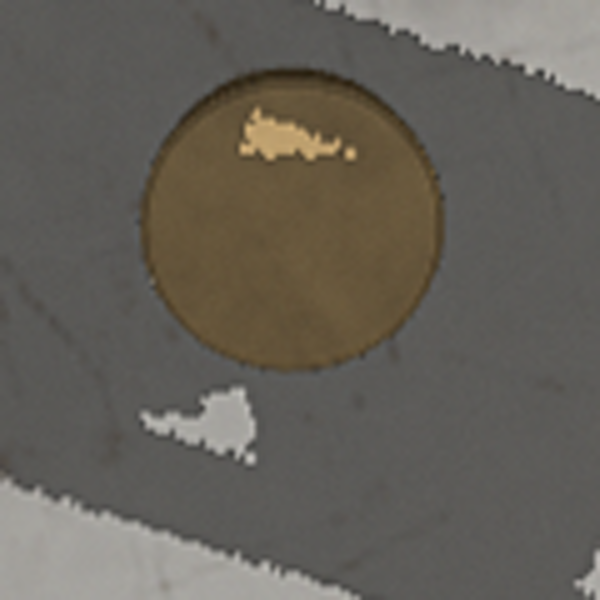

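Run:
```python
from h import *
W=wm('w16.png');V=wm('w17.png')
print(atz(V,(318.0,204.2),.023),tri([(W,(319.4,213.1)),(V,(318,204.2))]))
go([.5535,-.386,0.03],jaw=-0.25,rows=10,sgn=1)
```

```text
[ 0.55358313 -0.38601642  0.023     ] (array([ 0.55379581, -0.38521808,  0.02609798]), [0.0, 0.1])
t 39.65 p [ 0.5549 -0.3811  0.1386] jaw -0.25 tooly [ 0.033  0.006 -0.999] j [-0.63 -0.4 ] F [-0.4  0.4 -0.2] op 0.0877 d mm [  -1.4   -4.9 -108.6] turn -0.0
[[0.7, 10.8, -0.3], [0.7, 10.8, -0.3], [0.7, 10.8, -0.3], [0.7, 10.8, -0.3], [0.7, 10.8, -0.3], [0.7, 10.8, -0.3], [0.7, 10.8, -0.3], [0.7, 10.8, -0.3]] turn -0.0 norm 10.9
```

Consistent: tin B at (0.5536, −0.386), top ≈ 0.023–0.026.

{"fn": "apply_moves", "kwargs": {
  "offset": [
    [1,9,0],
    [1,12,-0.5],
    [1,12,-0.5],
    [1,12,-0.5],
    [1,12,-0.5],
    [1,12,-0.5],
    [0,12,0],
    [0,9,0]
  ],
  "turn": [0,0,0,0,0,0,0,0]
}}

```text
t: 40.45
eef_pos: [0.5532, -0.3858, 0.0397]
tcp_rot: [-0.444, 0.423, -0.554, 0.563]
force: [-0.5, -1.1, -0.5]
opening: 0.0879
```

Run:
```python
from h import *
go([.5532,-.386,0.006],jaw=-0.25,rows=10,sgn=1)
```

```text
t 40.45 p [ 0.5532 -0.3858  0.0397] jaw -0.251 tooly [ 0.032  0.007 -0.999] j [-0.64 -0.41] F [-0.5 -1.1 -0.5] op 0.0879 d mm [  0.   -0.2 -33.7] turn -0.001
[[0.1, 3.4, -0.1], [0.1, 3.4, -0.1], [0.1, 3.4, -0.1], [0.1, 3.4, -0.1], [0.1, 3.4, -0.1], [0.1, 3.4, -0.1], [0.1, 3.4, -0.1], [0.1, 3.4, -0.1]] turn -0.0001 norm 3.4
```

{"fn": "apply_moves", "kwargs": {
  "offset": [
    [0,6,0],
    [0,7,0],
    [0,7,0],
    [0,6,0],
    [0,4,0],
    [0,2,0],
    [0,0,0],
    [0,0,0]
  ],
  "turn": [0,0,0,0,0,0,0,0]
}}

```text
t: 41.25
eef_pos: [0.5545, -0.3855, 0.0041]
tcp_rot: [-0.444, 0.423, -0.554, 0.563]
force: [0.2, 0.9, -0.7]
opening: 0.0879
```

{"fn": "apply_moves", "kwargs": {
  "offset": [
    [0,0,0],
    [0,0,0],
    [0,0,0],
    [0,0,0],
    [0,0,0],
    [0,0,0],
    [0,0,0],
    [0,0,0]
  ],
  "turn": [0,0,0,0,0,0,0,0],
  "grip": 1,
  "grip_force": 25
}}

```text
t: 42.05
eef_pos: [0.5549, -0.3858, 0.0052]
tcp_rot: [-0.444, 0.423, -0.553, 0.564]
force: [-0.8, -0.2, -0.5]
opening: 0.0588
```

Run:
```python
from h import *
go([.555,-.3,0.18],jaw=-0.1,rows=10,sgn=1)
```

```text
t 42.05 p [ 0.5549 -0.3858  0.0052] jaw -0.25 tooly [ 0.033  0.006 -0.999] j [-0.64 -0.41] F [-0.8 -0.2 -0.5] op 0.0588 d mm [1.000e-01 8.580e+01 1.748e+02] turn -0.15
[[-8.6, -17.4, -1.6], [-8.6, -17.4, -1.5], [-8.6, -17.4, -1.3], [-8.6, -17.4, -1.2], [-8.6, -17.4, -1.1], [-8.7, -17.4, -0.9], [-8.7, -17.4, -0.8], [-8.7, -17.4, -0.7]] turn -0.015 norm 19.5
```

{"fn": "apply_moves", "kwargs": {
  "offset": [
    [0,-8,0],
    [0,-14,0],
    [0,-20,0],
    [-4,-24,0],
    [-10,-26,0],
    [-16,-26,0],
    [-22,-26,0],
    [-28,-22,0]
  ],
  "turn": [0,0,0,0,-0.02,-0.03,-0.03,-0.03]
}}

```text
t: 42.85
eef_pos: [0.5636, -0.3087, 0.1814]
tcp_rot: [-0.473, 0.454, -0.529, 0.539]
force: [0.4, -0.8, -0.8]
opening: 0.0589
```

Run:
```python
from h import *
go([.5646,0.17,0.2],jaw=0.28,rows=14,sgn=1)
```

```text
t 42.85 p [ 0.5636 -0.3087  0.1814] jaw -0.141 tooly [ 0.031  0.007 -0.999] j [-0.53 -0.4 ] F [ 0.4 -0.8 -0.8] op 0.0589 d mm [  1.  478.7  18.6] turn -0.421
[[-33.9, -1.1, -4.7], [-34.0, -1.1, -3.7], [-34.1, -1.1, -2.7], [-34.2, -1.1, -1.6], [-34.2, -1.1, -0.6], [-34.2, -1.1, 0.4], [-34.2, -1.1, 1.5], [-34.1, -1.1, 2.5]] turn -0.0301 norm 34.2
```

{"fn": "apply_moves", "kwargs": {
  "offset": [
    [-34,-6,-4],
    [-36,-4,-4],
    [-36,-2,-3],
    [-36,-1,-2],
    [-36,-1,-1],
    [-36,-1,1],
    [-36,-1,2],
    [-36,-1,3]
  ],
  "turn": [-0.03,-0.03,-0.03,-0.03,-0.03,-0.03,-0.03,-0.03]
}}

```text
t: 43.65
eef_pos: [0.5662, -0.014, 0.2164]
tcp_rot: [0.538, -0.514, 0.46, -0.486]
force: [1.1, 0.2, -1.3]
opening: 0.0587
```

Run:
```python
from h import *
go([.5635,0.19,0.195],jaw=0.288,rows=7,sgn=1)
```

```text
t 43.65 p [ 0.5662 -0.014   0.2164] jaw 0.106 tooly [ 0.05   0.001 -0.999] j [-0.05 -0.15] F [ 1.1  0.2 -1.3] op 0.0587 d mm [ -2.7 204.  -21.4] turn -0.182
[[-29.0, 3.0, 2.5], [-29.0, 3.0, 3.3], [-28.9, 3.0, 4.0], [-28.7, 3.0, 4.8], [-28.6, 3.0, 5.5], [-28.5, 3.0, 6.3], [-28.3, 3.0, 7.0]] turn -0.026 norm 29.3
```

{"fn": "apply_moves", "kwargs": {
  "offset": [
    [-28,2,2],
    [-28,2,3],
    [-27,2,4],
    [-26,2,5],
    [-26,2,5],
    [-24,2,5],
    [-18,0,5],
    [-8,0,2]
  ],
  "turn": [-0.03,-0.03,-0.03,-0.02,-0.02,-0.02,-0.02,0]
}}

```text
t: 44.45
eef_pos: [0.5608, 0.1853, 0.2149]
tcp_rot: [0.58, -0.552, 0.406, -0.44]
force: [0.5, -1.1, -1.9]
opening: 0.059
```

Run:
```python
from h import *
go([.5642,0.2025,0.15],jaw=0.288,rows=7,sgn=1)
```

```text
t 44.45 p [0.5608 0.1853 0.2149] jaw 0.288 tooly [ 0.061  0.003 -0.998] j [0.31 0.03] F [ 0.5 -1.1 -1.9] op 0.059 d mm [  3.4  17.2 -64.9] turn -0.0
[[-2.3, 9.3, 0.6], [-2.3, 9.3, 0.6], [-2.3, 9.3, 0.6], [-2.3, 9.3, 0.6], [-2.3, 9.3, 0.6], [-2.3, 9.3, 0.6], [-2.3, 9.3, 0.6]] turn -0.0 norm 9.6
```

{"fn": "apply_moves", "kwargs": {
  "offset": [
    [0,-20,25],
    [0,-20,25],
    [0,-20,25],
    [0,0,0],
    [0,0,0],
    [0,0,0],
    [0,0,0],
    [0,0,0]
  ],
  "turn": [0,0,0,0,0,0,0,0]
}}

```text
t: 45.25
eef_pos: [0.6245, 0.2043, 0.2812]
tcp_rot: [0.577, -0.554, 0.408, -0.439]
force: [-0.2, 1.3, -0.7]
opening: 0.059
```

Run:
```python
from h import *
go([.5642,0.2025,0.18],jaw=0.288,rows=12,sgn=1)
```

```text
t 45.25 p [0.6245 0.2043 0.2812] jaw 0.285 tooly [ 0.055  0.    -0.998] j [0.31 0.03] F [-0.2  1.3 -0.7] op 0.059 d mm [ -60.3   -1.8 -101.2] turn -0.003
[[-1.4, 8.1, -5.3], [-1.4, 8.1, -5.3], [-1.4, 8.1, -5.3], [-1.4, 8.1, -5.3], [-1.4, 8.1, -5.3], [-1.4, 8.1, -5.3], [-1.4, 8.1, -5.3], [-1.4, 8.1, -5.3]] turn -0.0002 norm 9.8
```

{"fn": "apply_moves", "kwargs": {
  "offset": [
    [-1,10,-10],
    [-1,11,-11],
    [-1,12,-11],
    [-1,12,-11],
    [-1,12,-9],
    [-1,12,-6],
    [-1,8,-3],
    [0,0,0]
  ],
  "turn": [0,0,0,0,0,0,0,0]
}}

```text
t: 46.05
eef_pos: [0.5607, 0.1914, 0.1946]
tcp_rot: [0.575, -0.556, 0.41, -0.438]
force: [-0.1, -0.7, -1.4]
opening: 0.0589
```

Run:
```python
from h import *
go([.5642,0.2025,0.18],jaw=0.288,rows=12,sgn=1)
```

```text
t 46.05 p [0.5607 0.1914 0.1946] jaw 0.285 tooly [ 0.048 -0.002 -0.999] j [0.32 0.05] F [-0.1 -0.7 -1.4] op 0.0589 d mm [  3.5  11.1 -14.6] turn -0.003
[[-0.8, 1.2, 0.5], [-0.8, 1.2, 0.5], [-0.8, 1.2, 0.5], [-0.8, 1.2, 0.5], [-0.8, 1.2, 0.5], [-0.8, 1.2, 0.5], [-0.8, 1.2, 0.5], [-0.8, 1.2, 0.5]] turn -0.0003 norm 1.6
```

{"fn": "apply_moves", "kwargs": {
  "offset": [
    [-2,5,1],
    [-3,6,1],
    [-3,7,1],
    [-2,7,2],
    [-1,7,2],
    [0,7,2],
    [0,5,1],
    [0,0,0]
  ],
  "turn": [0,0,0,0,0,0,0,0]
}}

```text
t: 46.85
eef_pos: [0.572, 0.2066, 0.148]
tcp_rot: [0.576, -0.556, 0.409, -0.438]
force: [-0.7, -0.4, 0.1]
opening: 0.0592
```

Run:
```python
from h import *
go([.564,0.2025,0.14],jaw=0.288,rows=5,sgn=1)
```

```text
t 46.85 p [0.572  0.2066 0.148 ] jaw 0.285 tooly [ 0.05  -0.002 -0.999] j [0.34 0.07] F [-0.7 -0.4  0.1] op 0.0592 d mm [-8.  -4.1 -8. ] turn -0.003
[[0.3, 1.5, -1.8], [0.3, 1.5, -1.8], [0.3, 1.5, -1.8], [0.3, 1.5, -1.8], [0.3, 1.5, -1.8]] turn -0.0006 norm 2.4
```

{"fn": "apply_moves", "kwargs": {
  "offset": [
    [0.5,1,-2],
    [0.5,2,-2],
    [0.5,2,-2],
    [0,2,-1.5],
    [0,1,-1],
    [0,0,0],
    [0,0,0],
    [0,0,0]
  ],
  "turn": [0,0,0,0,0,0,0,0]
}}

```text
t: 47.65
eef_pos: [0.5643, 0.2021, 0.1398]
tcp_rot: [0.576, -0.555, 0.409, -0.439]
force: [0.3, 0.1, -0.6]
opening: 0.059
```

Run:
```python
from h import *
wshot('w18.png');go([.564,0.2025,0.14],jaw=0.288,rows=5,sgn=1)
```

```text
t 47.7 p [0.5643 0.2022 0.1398] jaw 0.285 tooly [ 0.051 -0.001 -0.999] j [0.33 0.06] F [-0.4  0.8 -0.4] op 0.0586 d mm [-0.3  0.3  0.2] turn -0.003
[[-0.1, -0.0, -0.0], [-0.1, -0.0, -0.0], [-0.1, -0.0, -0.0], [-0.1, -0.0, -0.0], [-0.1, -0.0, -0.0]] turn -0.0007 norm 0.1
```

View pics/w18.png

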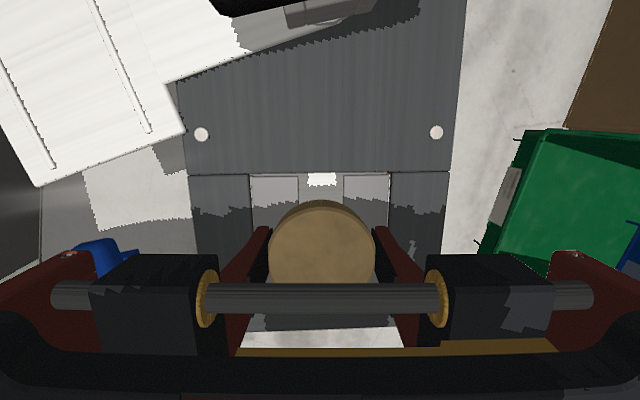

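Centred as before. Release, rise, close.

{"fn": "apply_moves", "kwargs": {
  "offset": [
    [0,0,0],
    [0,0,0],
    [0,0,0],
    [0,-6,0],
    [0,-10,0],
    [0,-12,0],
    [0,-12,0],
    [0,-6,0]
  ],
  "turn": [0,0,0,0,0,0,0,0],
  "grip": 0.15
}}

```text
t: 48.5
eef_pos: [0.5625, 0.2025, 0.1904]
tcp_rot: [0.577, -0.555, 0.409, -0.439]
force: [-0.1, 0.4, -0.2]
opening: 0.075
```

{"fn": "apply_moves", "kwargs": {
  "offset": [
    [0,0,0],
    [0,0,0],
    [0,0,0],
    [0,0,0],
    [0,0,0],
    [0,0,0],
    [0,0,0],
    [0,0,0]
  ],
  "turn": [0,0,0,0,0,0,0,0],
  "grip": 1
}}

```text
t: 49.3
eef_pos: [0.5623, 0.2024, 0.1907]
tcp_rot: [0.577, -0.555, 0.409, -0.439]
force: [-0.1, -0.4, -0.1]
opening: 0.0142
```

Run:
```python
from h import *
wshot('w19.png');go([.564,0.2025,0.165],jaw=0.288,rows=5,sgn=1)
```

```text
t 49.35 p [0.5623 0.2024 0.1907] jaw 0.285 tooly [ 0.053 -0.001 -0.999] j [0.34 0.06] F [ 0.8 -0.7 -0.1] op 0.0101 d mm [  1.7   0.1 -25.7] turn -0.003
[[0.0, 5.2, 0.1], [0.0, 5.2, 0.1], [0.0, 5.2, 0.1], [0.0, 5.2, 0.1], [0.0, 5.2, 0.1]] turn -0.0007 norm 5.2
```

View pics/w19.png

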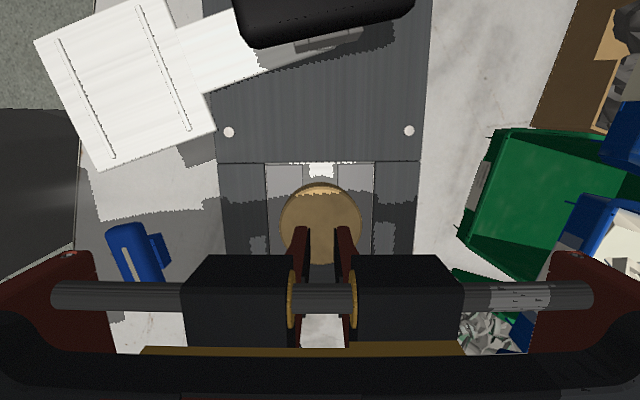

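{"fn": "apply_moves", "kwargs": {
  "offset": [
    [0,5,0],
    [0,8,0],
    [0,8,0],
    [0,8,0],
    [0,8,0],
    [0,8,0],
    [0,8,0],
    [0,8,0]
  ],
  "turn": [0,0,0,0,0,0,0,0]
}}

```text
t: 50.15
eef_pos: [0.5658, 0.2025, 0.1251]
tcp_rot: [0.577, -0.554, 0.409, -0.439]
force: [-1.2, -0.5, -0.6]
opening: 0.0004
```

{"fn": "apply_moves", "kwargs": {
  "offset": [
    [0,3,0],
    [0,0,0],
    [0,0,0],
    [0,0,0],
    [0,0,0],
    [0,0,0],
    [0,0,0],
    [0,0,0]
  ],
  "turn": [0,0,0,0,0,0,0,0]
}}

```text
t: 50.95
eef_pos: [0.5661, 0.2024, 0.121]
tcp_rot: [0.577, -0.555, 0.409, -0.439]
force: [-0.3, -0.7, -0.0]
opening: 0.0006
```

Run:
```python
from h import *
wshot('w20.png');go([.564,0.2025,0.165],jaw=0.288,rows=5,sgn=1); crop('w20.png',150,140,500,380,2,'c19.png')
```

```text
t 51.0 p [0.5661 0.2024 0.121 ] jaw 0.285 tooly [ 0.053 -0.001 -0.999] j [0.33 0.07] F [-0.2 -0.5 -0.4] op 0.0006 d mm [-2.1  0.1 44. ] turn -0.003
[[0.0, -8.8, 0.0], [0.0, -8.8, 0.0], [0.0, -8.8, 0.0], [0.0, -8.8, 0.0], [0.0, -8.8, 0.0]] turn -0.0007 norm 8.8
```

View pics/c19.png

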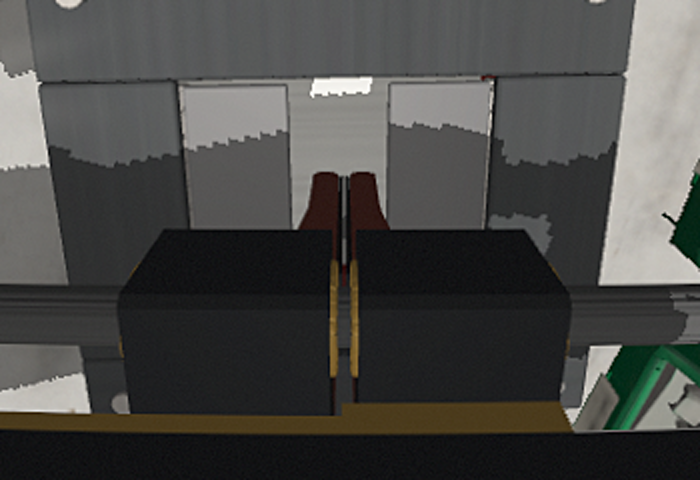

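{"fn": "apply_moves", "kwargs": {
  "offset": [
    [0,-40,0],
    [0,-40,0],
    [0,-40,0],
    [0,0,0],
    [0,0,0],
    [0,0,0],
    [0,0,0],
    [0,0,0]
  ],
  "turn": [0,0,0,0,0,0,0,0],
  "grip": 0.3
}}

```text
t: 51.8
eef_pos: [0.5575, 0.2018, 0.2411]
tcp_rot: [0.575, -0.557, 0.41, -0.438]
force: [0.5, 1.1, -0.5]
opening: 0.06
```

Run:
```python
from h import *
wshot('w21.png');go([.5245,0.337,0.24],jaw=-1.07,rows=10,sgn=1)
```

```text
t 51.85 p [0.5574 0.2017 0.2409] jaw 0.285 tooly [ 0.046 -0.003 -0.999] j [0.34 0.06] F [-0.7 -0.5 -0.7] op 0.0606 d mm [-32.9 135.3  -0.9] turn 1.355
[[-13.9, -0.1, 0.6], [-13.9, -0.1, -1.2], [-13.6, -0.1, -3.1], [-13.0, -0.1, -4.9], [-12.2, -0.1, -6.6], [-11.2, -0.1, -8.2], [-10.0, -0.1, -9.7], [-8.6, -0.1, -10.9]] turn 0.1355 norm 13.9
```

View pics/w21.png

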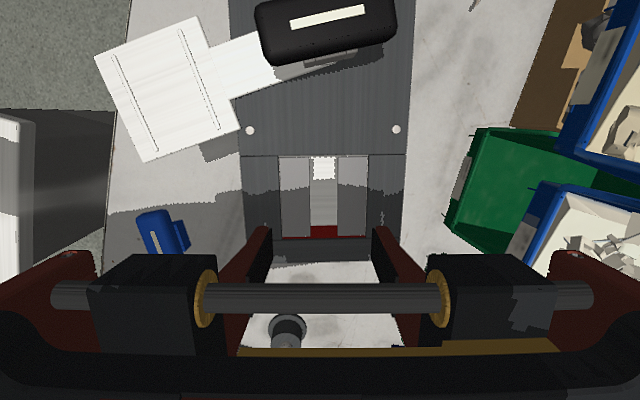

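{"fn": "apply_moves", "kwargs": {
  "offset": [
    [-10,-10,35],
    [-12,-20,38],
    [-12,-20,38],
    [-12,-20,38],
    [0,0,0],
    [0,0,0],
    [0,0,0],
    [0,0,0]
  ],
  "turn": [0,0,0,0,0,0,0,0]
}}

```text
t: 52.65
eef_pos: [0.6825, 0.2877, 0.3067]
tcp_rot: [0.568, -0.563, 0.414, -0.434]
force: [-0.4, 0.2, -1.0]
opening: 0.0613
```

Run:
```python
from h import *
go([.5245,0.337,0.24],jaw=-1.07,rows=16,sgn=1)
```

```text
t 52.65 p [0.6825 0.2877 0.3067] jaw 0.284 tooly [ 0.028 -0.01  -1.   ] j [0.39 0.11] F [-0.4  0.2 -1. ] op 0.0613 d mm [-158.    49.3  -66.7] turn 1.354
[[-5.8, 3.9, -8.7], [-5.0, 3.9, -9.2], [-4.2, 3.9, -9.6], [-3.4, 3.9, -9.9], [-2.6, 3.9, -10.1], [-1.7, 3.9, -10.3], [-0.8, 3.9, -10.4], [0.1, 3.9, -10.5]] turn 0.0846 norm 11.2
```

{"fn": "apply_moves", "kwargs": {
  "offset": [
    [-6,4,-9],
    [-5,4,-9],
    [-4,4,-10],
    [-3,4,-10],
    [-3,4,-10],
    [-2,4,-10],
    [-1,4,-10],
    [0,4,-10]
  ],
  "turn": [0.08,0.08,0.08,0.08,0.08,0.08,0.08,0.08]
}}

```text
t: 53.45
eef_pos: [0.5933, 0.3049, 0.267]
tcp_rot: [-0.397, 0.393, -0.578, 0.595]
force: [0.1, -0.0, -0.4]
opening: 0.0614
```

Run:
```python
from h import *
go([.5245,0.337,0.24],jaw=-1.07,rows=9,sgn=1)
```

```text
t 53.45 p [0.5933 0.3049 0.267 ] jaw -0.386 tooly [ 0.018 -0.016 -1.   ] j [0.47 0.86] F [ 0.1 -0.  -0.4] op 0.0614 d mm [-68.8  32.1 -27. ] turn 0.684
[[-0.5, 2.8, -8.5], [0.2, 2.8, -8.5], [0.8, 2.8, -8.5], [1.5, 2.8, -8.4], [2.1, 2.8, -8.2], [2.7, 2.8, -8.1], [3.3, 2.8, -7.8], [3.9, 2.8, -7.5]] turn 0.076 norm 9.0
```

{"fn": "apply_moves", "kwargs": {
  "offset": [
    [-1,3,-9],
    [0,3,-9],
    [1,3,-9],
    [2,3,-9],
    [2,3,-8],
    [3,3,-8],
    [3,2,-7],
    [3,2,-6]
  ],
  "turn": [0.08,0.08,0.08,0.08,0.08,0.08,0.08,0.08]
}}

```text
t: 54.25
eef_pos: [0.5209, 0.3276, 0.239]
tcp_rot: [-0.181, 0.179, -0.676, 0.692]
force: [0.4, -0.7, -0.4]
opening: 0.0616
```

Run:
```python
from h import *
wshot('w22.png');go([.5245,0.337,0.24],jaw=-1.07,rows=4,sgn=1)
```

```text
t 54.3 p [0.5198 0.3277 0.2385] jaw -1.06 tooly [ 0.006 -0.022 -1.   ] j [0.55 1.63] F [-1.1  0.8 -0.9] op 0.0613 d mm [4.7 9.3 1.5] turn 0.01
[[-2.2, -0.4, -1.4], [-2.1, -0.4, -1.4], [-2.1, -0.4, -1.5], [-2.1, -0.4, -1.5]] turn 0.0025 norm 2.6
```

View pics/w22.png

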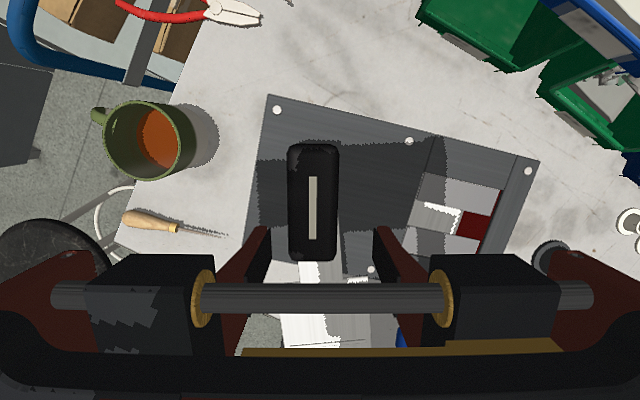

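Run:
```python
from h import *
crop('w22.png',275,130,355,270,5,'c20.png')
```

```text
(no output)
```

View pics/c20.png

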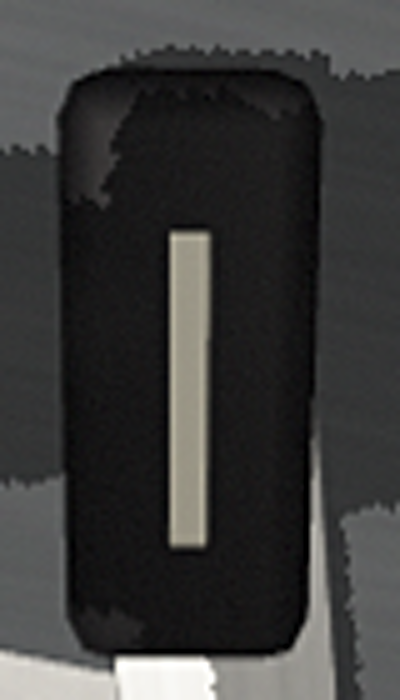

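Run:
```python
from h import *
W=wm('w22.png');c=lambda x,y:(275+(x+.5)/5-.5,130+(y+.5)/5-.5)
a=atz(W,c(190,232),.189);b=atz(W,c(188,548),.189);print((a+b)/2,np.arctan2(*(b-a)[[1,0]])+np.pi/2,np.linalg.norm(a-b))
go([.5245,0.337,0.19],jaw=-1.07,rows=6,sgn=1)
```

```text
[0.52444407 0.33707805 0.189     ] -1.0706927039231515 0.050395829950012315
t 54.3 p [0.5198 0.3277 0.2385] jaw -1.06 tooly [ 0.006 -0.022 -1.   ] j [0.55 1.63] F [-1.1  0.8 -0.9] op 0.0613 d mm [  4.7   9.3 -48.5] turn 0.01
[[-1.5, 8.0, -1.1], [-1.5, 8.0, -1.2], [-1.5, 8.0, -1.2], [-1.5, 8.0, -1.2], [-1.5, 8.0, -1.2], [-1.5, 8.0, -1.2]] turn 0.0017 norm 8.3
```

{"fn": "apply_moves", "kwargs": {
  "offset": [
    [-2,4,-2],
    [-3,5,-2],
    [-2,6,-2],
    [-2,7,-1],
    [0,7,0],
    [0,7,0],
    [0,5,0],
    [0,0,0]
  ],
  "turn": [0.01,0,0,0,0,0,0,0],
  "grip": 0.1
}}

```text
t: 55.1
eef_pos: [0.5239, 0.3359, 0.1922]
tcp_rot: [-0.176, 0.178, -0.676, 0.693]
force: [0.0, -0.6, 0.4]
opening: 0.0791
```

Run:
```python
from h import *
go([.5245,0.337,0.17],jaw=-1.07,rows=6,sgn=1)
```

```text
t 55.1 p [0.5239 0.3359 0.1922] jaw -1.065 tooly [ 0.004 -0.024 -1.   ] j [0.56 1.64] F [ 0.  -0.6  0.4] op 0.0791 d mm [  0.6   1.1 -22.2] turn 0.005
[[-0.2, 3.7, -0.2], [-0.2, 3.7, -0.2], [-0.2, 3.7, -0.2], [-0.2, 3.7, -0.2], [-0.2, 3.7, -0.2], [-0.2, 3.7, -0.2]] turn 0.0008 norm 3.7
```

{"fn": "apply_moves", "kwargs": {
  "offset": [
    [-0.5,4,-0.5],
    [-0.5,4,-0.5],
    [0,4,0],
    [0,4,0],
    [0,3,0],
    [0,1,0],
    [0,0,0],
    [0,0,0]
  ],
  "turn": [0.005,0,0,0,0,0,0,0]
}}

```text
t: 55.9
eef_pos: [0.5248, 0.337, 0.1709]
tcp_rot: [-0.175, 0.175, -0.677, 0.694]
force: [-0.7, -0.3, -0.1]
opening: 0.079
```

Run:
```python
from h import *
go([.5245,0.337,0.1695],jaw=-1.07,rows=6,sgn=1)
```

```text
t 55.9 p [0.5248 0.337  0.1709] jaw -1.071 tooly [ 0.005 -0.023 -1.   ] j [0.56 1.65] F [-0.7 -0.3 -0.1] op 0.079 d mm [-0.3  0.  -1.4] turn -0.001
[[0.0, 0.2, -0.0], [0.0, 0.2, -0.0], [0.0, 0.2, -0.0], [0.0, 0.2, -0.0], [0.0, 0.2, -0.0], [0.0, 0.2, -0.0]] turn -0.0001 norm 0.2
```

{"fn": "apply_moves", "kwargs": {
  "offset": [
    [0,1,0],
    [0,0,0],
    [0,0,0],
    [0,0,0],
    [0,0,0],
    [0,0,0],
    [0,0,0],
    [0,0,0]
  ],
  "turn": [0,0,0,0,0,0,0,0],
  "grip": 1,
  "grip_force": 40
}}

```text
t: 56.7
eef_pos: [0.5252, 0.337, 0.1705]
tcp_rot: [-0.175, 0.175, -0.677, 0.693]
force: [-0.4, 1.0, -0.1]
opening: 0.0398
```

{"fn": "apply_moves", "kwargs": {
  "offset": [
    [0,0,0],
    [0,0,0],
    [0,0,0],
    [0,0,0],
    [0,0,0],
    [0,0,0],
    [0,0,0],
    [0,0,0]
  ],
  "turn": [-0.03,-0.05,-0.06,-0.06,-0.06,-0.06,-0.06,-0.06]
}}

```text
t: 57.5
eef_pos: [0.525, 0.3374, 0.1705]
tcp_rot: [-0.323, 0.327, -0.62, 0.636]
force: [-0.2, 0.9, -1.0]
opening: 0.0397
```

Run:
```python
from h import *
go([.5245,0.337,0.1695],jaw=0.29,rows=16,sgn=1)
```

```text
t 57.5 p [0.525  0.3374 0.1705] jaw -0.615 tooly [ 0.005 -0.022 -1.   ] j [0.56 1.19] F [-0.2  0.9 -1. ] op 0.0397 d mm [-0.5 -0.4 -1. ] turn -0.905
[[0.0, 0.1, -0.0], [0.0, 0.1, -0.0], [0.0, 0.1, -0.0], [0.0, 0.1, -0.0], [0.0, 0.1, -0.0], [0.0, 0.1, -0.0], [0.0, 0.1, -0.0], [0.0, 0.1, -0.0]] turn -0.0566 norm 0.1
```

{"fn": "apply_moves", "kwargs": {
  "offset": [
    [0,0,-0.3],
    [0,0,-0.3],
    [0,0,0],
    [0,0,0],
    [0,0,0],
    [0,0,0],
    [0,0,0],
    [0,0,0]
  ],
  "turn": [-0.05,-0.06,-0.06,-0.06,-0.06,-0.06,-0.06,-0.06]
}}

```text
t: 58.3
eef_pos: [0.5247, 0.3378, 0.1706]
tcp_rot: [-0.464, 0.471, -0.523, 0.538]
force: [0.3, -0.5, 0.9]
opening: 0.04
```

{"fn": "apply_moves", "kwargs": {
  "offset": [
    [0,0,0],
    [0,0,0],
    [0,0,0],
    [0,0,0],
    [0,0,0],
    [0,0,0],
    [0,0,0],
    [0,0,0]
  ],
  "turn": [-0.06,-0.06,-0.06,-0.06,-0.06,-0.05,-0.04,-0.03]
}}

```text
t: 59.1
eef_pos: [0.5242, 0.3379, 0.1707]
tcp_rot: [-0.566, 0.576, -0.411, 0.422]
force: [-0.5, -1.1, 0.4]
opening: 0.0398
```

Run:
```python
from h import *
go([.5245,0.337,0.1695],jaw=0.37,rows=4,sgn=1)
```

```text
t 59.1 p [0.5242 0.3379 0.1707] jaw 0.311 tooly [ 0.005 -0.021 -1.   ] j [0.56 0.27] F [-0.5 -1.1  0.4] op 0.0398 d mm [ 0.3 -0.9 -1.2] turn -0.059
[[0.2, 0.3, -0.0], [0.2, 0.3, -0.0], [0.2, 0.3, -0.0], [0.2, 0.3, -0.0]] turn -0.0147 norm 0.4
```

{"fn": "apply_moves", "kwargs": {
  "offset": [
    [0.5,0.5,0],
    [0.3,0,0],
    [0,0,0],
    [0,0,0],
    [0,0,0],
    [0,0,0],
    [0,0,0],
    [0,0,0]
  ],
  "turn": [-0.02,-0.02,-0.02,-0.01,0,0,0,0]
}}

```text
t: 59.9
eef_pos: [0.5242, 0.3379, 0.1707]
tcp_rot: [-0.582, 0.591, -0.39, 0.4]
force: [-0.9, -0.0, 1.8]
opening: 0.0395
```

Run:
```python
from h import *
go([.5245,0.337,0.1695],jaw=0.37,rows=4,sgn=1); print(ctrl.get_obs()['ft_torque'])
wshot('w23.png');save('top','t4.png');save('scene','s4.png');crop('s4.png',230,170,350,290,5,'c21.png')
crop('t4.png',190,140,310,230,5,'c22.png')
```

```text
t 59.9 p [0.5242 0.3379 0.1707] jaw 0.385 tooly [ 0.005 -0.019 -1.   ] j [0.56 0.19] F [-0.9 -0.   1.8] op 0.0395 d mm [ 0.3 -0.9 -1.2] turn 0.015
[[0.2, 0.3, -0.0], [0.2, 0.3, -0.0], [0.2, 0.3, 0.0], [0.2, 0.3, 0.0]] turn 0.0038 norm 0.4
[0.16309124 0.20213198 0.01242635]
```

View pics/c21.png

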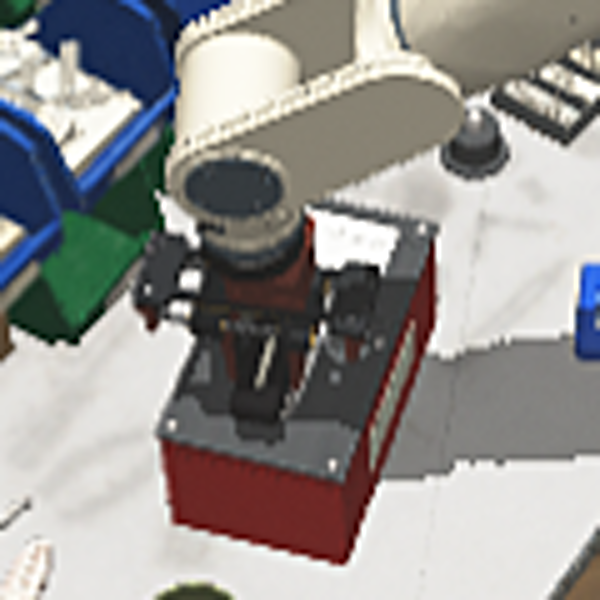

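View pics/c22.png

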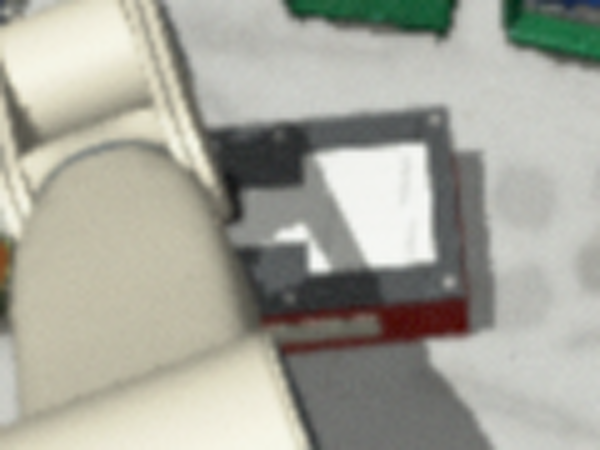

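{"fn": "apply_moves", "kwargs": {
  "offset": [
    [0.4,0,0],
    [0.4,0,0],
    [0,0,0],
    [0,-2,0],
    [0,-4,0],
    [0,-5,0],
    [0,-6,0],
    [0,-6,0]
  ],
  "turn": [0.03,0.03,0.03,0,0,0,0,0]
}}

```text
t: 60.85
eef_pos: [0.5237, 0.3369, 0.1934]
tcp_rot: [-0.561, 0.572, -0.418, 0.428]
force: [-0.8, 0.6, -1.4]
opening: 0.0397
```

Run:
```python
from h import *
go([.5245,0.337,0.24],jaw=0.295,rows=4,sgn=1); print(ctrl.get_obs()['ft_torque'])
```

```text
t 60.85 p [0.5237 0.3369 0.1934] jaw 0.288 tooly [ 0.002 -0.021 -1.   ] j [0.56 0.29] F [-0.8  0.6 -1.4] op 0.0397 d mm [ 0.8  0.1 46.6] turn -0.007
[[0.3, -11.6, 0.2], [0.3, -11.6, 0.2], [0.3, -11.6, 0.2], [0.3, -11.6, 0.2]] turn -0.0018 norm 11.6
[-0.04377925  0.05091688  0.00083428]
```

{"fn": "apply_moves", "kwargs": {
  "offset": [
    [0,-10,0],
    [0,-14,0],
    [0,-14,0],
    [3,-12,0],
    [8,-8,0],
    [14,-3,0],
    [18,0,0],
    [20,0,0]
  ],
  "turn": [0,0,0,0,0,0,0,0]
}}

```text
t: 61.65
eef_pos: [0.5429, 0.2753, 0.2644]
tcp_rot: [-0.563, 0.571, -0.416, 0.428]
force: [-0.4, 0.8, -1.9]
opening: 0.0397
```

Run:
```python
from h import *
wshot('w24.png');go([.585,-0.03,0.2],jaw=-0.68,rows=14,sgn=1)
```

```text
t 61.7 p [0.5437 0.2723 0.2643] jaw 0.29 tooly [ 0.007 -0.021 -1.   ] j [0.46 0.18] F [ 0.4 -2.4 -1.3] op 0.04 d mm [  41.3 -302.3  -64.3] turn 0.97
[[21.4, 5.1, -3.3], [21.6, 5.1, -1.8], [21.7, 5.1, -0.3], [21.7, 5.1, 1.2], [21.5, 5.1, 2.7], [21.3, 5.1, 4.1], [21.0, 5.1, 5.6], [20.5, 5.1, 7.0]] turn 0.0693 norm 22.3
```

View pics/w24.png

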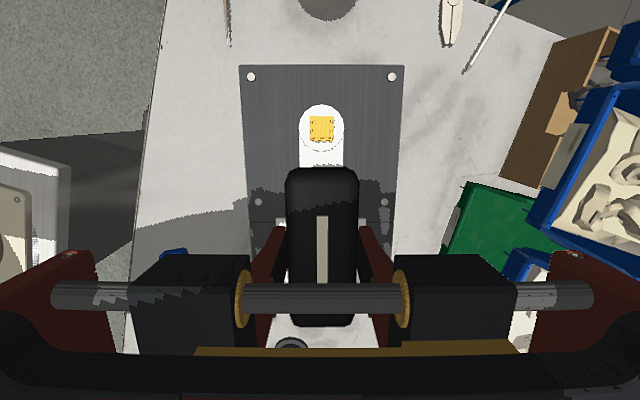

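{"fn": "apply_moves", "kwargs": {
  "offset": [
    [22,0,-3],
    [22,1,-2],
    [22,3,0],
    [22,4,1],
    [22,4,3],
    [21,4,4],
    [21,4,6],
    [20,4,7]
  ],
  "turn": [0.07,0.07,0.07,0.07,0.07,0.07,0.07,0.07]
}}

```text
t: 62.5
eef_pos: [0.5649, 0.0816, 0.2396]
tcp_rot: [-0.415, 0.426, -0.562, 0.575]
force: [0.3, 0.2, -2.5]
opening: 0.0401
```

Run:
```python
from h import *
go([.5858,-0.0603,0.2],jaw=-0.68,rows=8,sgn=1)
```

```text
t 62.5 p [0.5649 0.0816 0.2396] jaw -0.298 tooly [-0.001 -0.024 -1.   ] j [0.14 0.45] F [ 0.3  0.2 -2.5] op 0.0401 d mm [  20.9 -141.9  -39.6] turn 0.382
[[16.1, 5.4, 7.7], [15.7, 5.4, 8.4], [15.3, 5.4, 9.2], [14.8, 5.4, 9.9], [14.3, 5.4, 10.6], [13.8, 5.4, 11.3], [13.2, 5.4, 11.9], [12.7, 5.4, 12.5]] turn 0.0478 norm 18.6
```

{"fn": "apply_moves", "kwargs": {
  "offset": [
    [18,5,9],
    [17,5,9],
    [16,5,9],
    [15,5,10],
    [14,5,10],
    [12,5,10],
    [8,5,7],
    [4,3,4]
  ],
  "turn": [0.05,0.05,0.05,0.05,0.05,0.05,0.05,0.03]
}}

```text
t: 63.3
eef_pos: [0.5751, -0.0607, 0.1987]
tcp_rot: [-0.289, 0.304, -0.635, 0.649]
force: [-0.0, 0.6, -1.9]
opening: 0.0393
```

{"fn": "apply_moves", "kwargs": {
  "offset": [
    [0,0,0],
    [0,0,0],
    [0,0,0],
    [0,0,0],
    [0,0,0],
    [0,0,0],
    [0,0,0],
    [0,0,0]
  ],
  "turn": [0,0,0,0,0,0,0,0]
}}

```text
t: 64.1
eef_pos: [0.5743, -0.0604, 0.1986]
tcp_rot: [-0.29, 0.305, -0.635, 0.648]
force: [0.3, -0.0, -1.4]
opening: 0.0399
```

Run:
```python
from h import *
wshot('w25.png');go([.5858,-0.0603,0.12],jaw=-0.68,rows=8,sgn=1)
```

```text
t 64.15 p [ 0.5743 -0.0604  0.1986] jaw -0.703 tooly [-0.012 -0.025 -1.   ] j [-0.11  0.61] F [-0.5  0.7 -2.2] op 0.04 d mm [ 11.5   0.1 -78.6] turn -0.023
[[-1.2, 9.8, 1.0], [-1.2, 9.8, 1.0], [-1.2, 9.8, 1.0], [-1.2, 9.8, 1.0], [-1.2, 9.8, 1.0], [-1.2, 9.8, 1.0], [-1.2, 9.8, 1.0], [-1.2, 9.8, 1.0]] turn -0.0028 norm 9.9
```

View pics/w25.png

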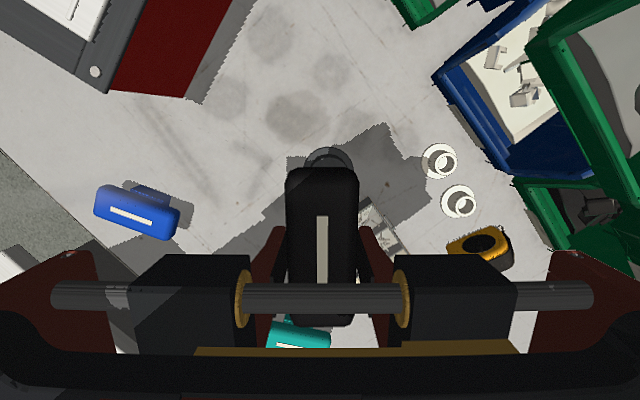

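{"fn": "apply_moves", "kwargs": {
  "offset": [
    [-2,9,2],
    [-2,10,2],
    [-2,11,2],
    [-1,11,1],
    [-1,11,1],
    [0,10,0],
    [0,8,0],
    [0,5,0]
  ],
  "turn": [0,0,0,0,0,0,0,0]
}}

```text
t: 64.95
eef_pos: [0.5851, -0.0615, 0.1156]
tcp_rot: [-0.289, 0.305, -0.635, 0.648]
force: [0.7, -0.6, -2.0]
opening: 0.0401
```

Run:
```python
from h import *
go([.5858,-0.0603,0.09],jaw=-0.70,rows=8,sgn=1)
```

```text
t 64.95 p [ 0.5851 -0.0615  0.1156] jaw -0.703 tooly [-0.013 -0.025 -1.   ] j [-0.11  0.61] F [ 0.7 -0.6 -2. ] op 0.0401 d mm [  0.7   1.2 -25.6] turn -0.003
[[-0.3, 3.2, -0.0], [-0.3, 3.2, -0.0], [-0.3, 3.2, -0.0], [-0.3, 3.2, -0.0], [-0.3, 3.2, -0.0], [-0.3, 3.2, -0.0], [-0.3, 3.2, -0.0], [-0.3, 3.2, -0.0]] turn -0.0003 norm 3.2
```

{"fn": "apply_moves", "kwargs": {
  "offset": [
    [-1,5,0],
    [-0.5,5,0],
    [0,5,0],
    [0,4,0],
    [0,3,0],
    [0,0,0],
    [0,0,0],
    [0,0,0]
  ],
  "turn": [0,0,0,0,0,0,0,0]
}}

```text
t: 65.75
eef_pos: [0.5862, -0.0609, 0.0919]
tcp_rot: [-0.29, 0.305, -0.635, 0.648]
force: [0.0, 0.3, -1.8]
opening: 0.0397
```

Run:
```python
from h import *
go([.5858,-0.0603,0.068],jaw=-0.70,rows=8,sgn=1)
```

```text
t 65.75 p [ 0.5862 -0.0609  0.0919] jaw -0.703 tooly [-0.013 -0.025 -1.   ] j [-0.11  0.62] F [ 0.   0.3 -1.8] op 0.0397 d mm [ -0.4   0.6 -23.9] turn -0.003
[[-0.1, 3.0, -0.1], [-0.1, 3.0, -0.1], [-0.1, 3.0, -0.1], [-0.1, 3.0, -0.1], [-0.1, 3.0, -0.1], [-0.1, 3.0, -0.1], [-0.1, 3.0, -0.1], [-0.1, 3.0, -0.1]] turn -0.0003 norm 3.0
```

{"fn": "apply_moves", "kwargs": {
  "offset": [
    [0,2,0],
    [0,3,0],
    [0,3,0],
    [0,3,0],
    [0,3,0],
    [0,3,0],
    [0,2,0],
    [0,1,0]
  ],
  "turn": [0,0,0,0,0,0,0,0]
}}

```text
t: 66.55
eef_pos: [0.5863, -0.0615, 0.0706]
tcp_rot: [-0.29, 0.305, -0.635, 0.648]
force: [-0.4, -0.5, -1.6]
opening: 0.0398
```

Run:
```python
from h import *
go([.5858,-0.0603,0.068],jaw=-0.70,rows=8,sgn=1)
```

```text
t 66.55 p [ 0.5863 -0.0615  0.0706] jaw -0.703 tooly [-0.012 -0.025 -1.   ] j [-0.11  0.62] F [-0.4 -0.5 -1.6] op 0.0398 d mm [-0.5  1.2 -2.6] turn -0.003
[[-0.1, 0.3, -0.1], [-0.1, 0.3, -0.1], [-0.1, 0.3, -0.1], [-0.1, 0.3, -0.1], [-0.1, 0.3, -0.1], [-0.1, 0.3, -0.1], [-0.1, 0.3, -0.1], [-0.1, 0.3, -0.1]] turn -0.0003 norm 0.4
```

{"fn": "apply_moves", "kwargs": {
  "offset": [
    [-0.5,1,0],
    [-0.5,1,0],
    [0,1,0],
    [0,1,0],
    [0,0,0],
    [0,0,0],
    [0,0,0],
    [0,0,0]
  ],
  "turn": [0,0,0,0,0,0,0,0]
}}

```text
t: 67.35
eef_pos: [0.5874, -0.0608, 0.0682]
tcp_rot: [-0.29, 0.305, -0.635, 0.648]
force: [0.3, -0.1, -2.1]
opening: 0.0399
```

Run:
```python
from h import *
go([.5858,-0.0603,0.068],jaw=-0.70,rows=8,sgn=1)
```

```text
t 67.35 p [ 0.5874 -0.0608  0.0682] jaw -0.703 tooly [-0.011 -0.026 -1.   ] j [-0.11  0.62] F [ 0.3 -0.1 -2.1] op 0.0399 d mm [-1.6  0.5 -0.2] turn -0.003
[[0.1, 0.0, -0.2], [0.1, 0.0, -0.2], [0.1, 0.0, -0.2], [0.1, 0.0, -0.2], [0.1, 0.0, -0.2], [0.1, 0.0, -0.2], [0.1, 0.0, -0.2], [0.1, 0.0, -0.2]] turn -0.0003 norm 0.2
```

{"fn": "apply_moves", "kwargs": {
  "offset": [
    [0,1,-0.5],
    [0,0,0],
    [0,0,0],
    [0,0,0],
    [0,0,0],
    [0,0,0],
    [0,0,0],
    [0,0,0]
  ],
  "turn": [0,0,0,0,0,0,0,0]
}}

```text
t: 68.15
eef_pos: [0.5874, -0.0608, 0.0677]
tcp_rot: [-0.29, 0.304, -0.635, 0.648]
force: [-0.2, -0.5, 0.0]
opening: 0.0398
```

{"fn": "apply_moves", "kwargs": {
  "offset": [
    [0,0,0],
    [0,0,0],
    [0,0,0],
    [0,0,0],
    [0,0,0],
    [0,0,0],
    [0,-3,0],
    [0,-6,0]
  ],
  "turn": [0,0,0,0,0,0,0,0],
  "grip": 0.2
}}

```text
t: 68.95
eef_pos: [0.5872, -0.0605, 0.0763]
tcp_rot: [-0.29, 0.305, -0.635, 0.648]
force: [-0.0, -0.2, 0.0]
opening: 0.0702
```

{"fn": "apply_moves", "kwargs": {
  "offset": [
    [0,-10,0],
    [0,-15,0],
    [0,-18,0],
    [0,-18,0],
    [0,-18,0],
    [0,-18,0],
    [0,-12,0],
    [0,0,0]
  ],
  "turn": [0,0,0,0,0,0,0,0]
}}

```text
t: 69.75
eef_pos: [0.5902, -0.0575, 0.1992]
tcp_rot: [-0.292, 0.302, -0.633, 0.65]
force: [-0.1, -1.0, 0.1]
opening: 0.0703
```

Run:
```python
from h import *
wshot('w26.png');go([.5858,-0.0603,0.068],jaw=-0.70,rows=8,sgn=1)
```

```text
t 69.8 p [ 0.5898 -0.0574  0.1984] jaw -0.702 tooly [-0.004 -0.027 -1.   ] j [-0.1   0.62] F [-0.4  0.  -0. ] op 0.0701 d mm [  -4.    -2.9 -130.4] turn -0.002
[[0.2, 16.3, -0.4], [0.2, 16.3, -0.4], [0.2, 16.3, -0.4], [0.2, 16.3, -0.4], [0.2, 16.3, -0.4], [0.2, 16.3, -0.4], [0.2, 16.3, -0.4], [0.2, 16.3, -0.4]] turn -0.0003 norm 16.3
```

View pics/w26.png

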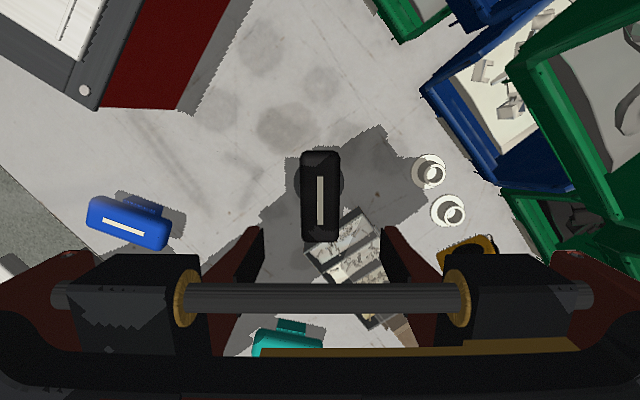

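{"fn": "apply_moves", "kwargs": {
  "offset": [
    [15,-15,0],
    [25,-10,0],
    [25,-5,0],
    [25,0,0],
    [25,0,0],
    [25,0,0],
    [20,0,0],
    [0,0,0]
  ],
  "turn": [0,0,0,0,0,0,0,0]
}}

```text
t: 70.6
eef_pos: [0.479, -0.1811, 0.227]
tcp_rot: [-0.29, 0.307, -0.636, 0.646]
force: [0.7, -0.5, -0.1]
opening: 0.0699
```

Run:
```python
from h import *
wshot('w27.png');save('top','t5.png');save('scene','s5.png')
crop('w26.png',280,140,360,250,5,'c23.png')
a=cv2.imread('pics/w27.png');cv2.imwrite('pics/c24.png',a)
crop('s5.png',230,130,430,290,4,'c25.png');crop('t5.png',160,150,420,270,3,'c26.png')
go([.5858,-0.0603,0.2])
```

```text
t 70.75 p [ 0.4809 -0.1798  0.2274] jaw -0.698 tooly [-0.013 -0.024 -1.   ] j [-0.36  0.35] F [-0.3 -0.2  0.6] op 0.0706 d mm [104.9 119.5 -27.4] turn 0
[[-19.9, 2.9, 0.4], [-19.9, 2.9, 0.4], [-19.9, 2.9, 0.4], [-19.9, 2.9, 0.4], [-19.9, 2.9, 0.4], [-19.9, 2.9, 0.4], [-19.9, 2.9, 0.4], [-19.9, 2.9, 0.4]] turn 0.0 norm 20.2
```

View pics/c23.png

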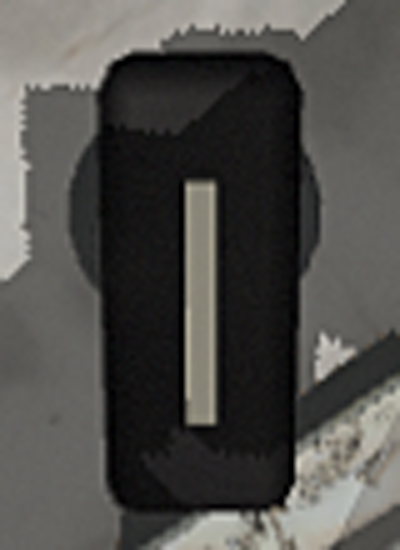

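View pics/w27.png

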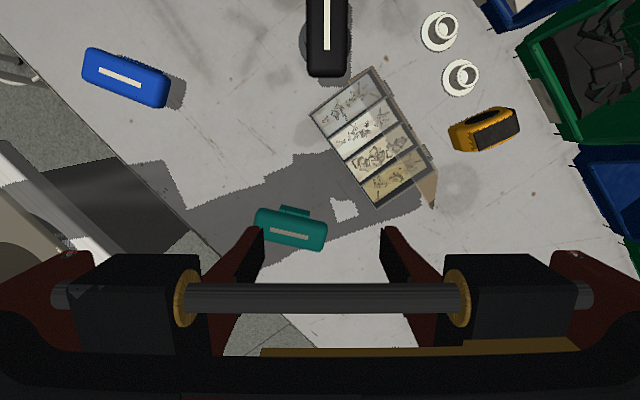

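View pics/c25.png

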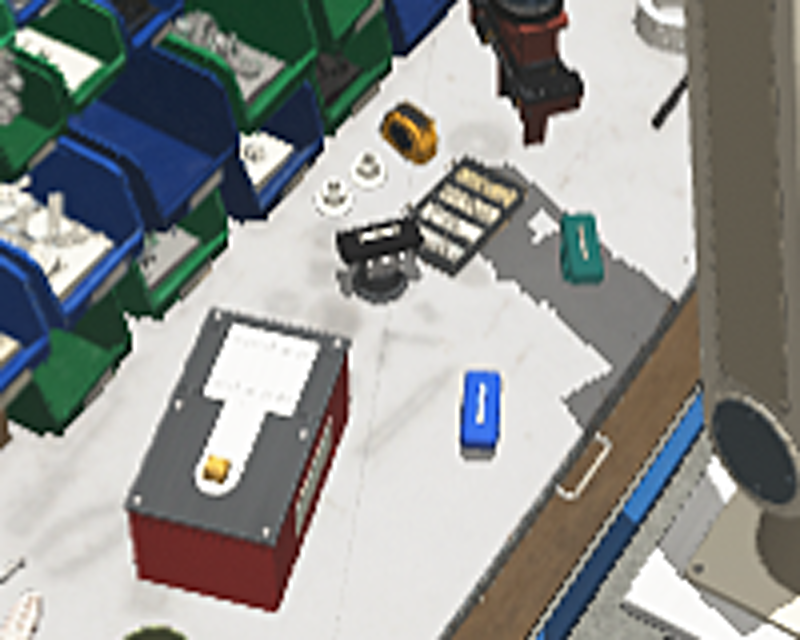

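View pics/c26.png

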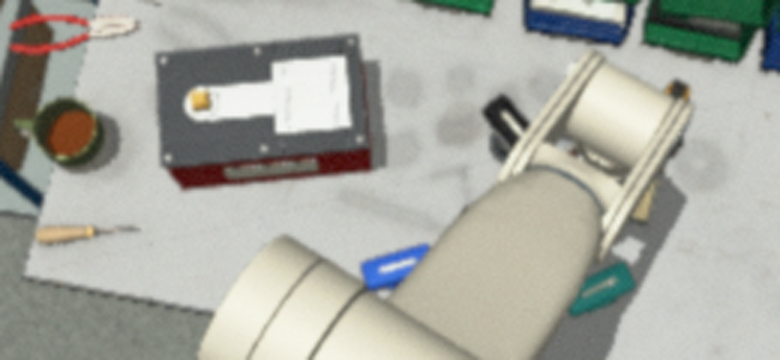

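Run:
```python
from h import *
W=wm('w26.png');V=wm('w27.png');c=lambda x,y:(280+(x+.5)/5-.5,140+(y+.5)/5-.5)
a=atz(W,c(200,180),.086);b=atz(W,c(201,426),.086);print((a+b)/2,np.linalg.norm(a-b))
# stripe lower end in w27 ~ (327,50)
print(tri([(W,c(201,426)),(V,(327.3,49.5))]))
A=cv2.imread('pics/scene0.png').astype(int);B=cv2.imread('pics/s5.png').astype(int)
d=np.abs(A-B).max(2); print('cover/box diff',np.mean(d[205:275,262:322]>40),'handle diff',np.mean(d[180:208,312:338]>40))
A=cv2.imread('pics/top0.png').astype(int);B=cv2.imread('pics/t5.png').astype(int);d=np.abs(A-B).max(2);print('top box',np.mean(d[160:215,210:290]>40))
```

```text
[ 0.58632984 -0.06114756  0.086     ] 0.050567675985239695
(array([ 0.57046835, -0.08053512,  0.08664641]), [0.4, 0.4])
cover/box diff 0.024285714285714285 handle diff 0.057692307692307696
top box 0.0009090909090909091
```

Handle is at (0.586, −0.061), top 0.0866 (expected 0.086). The cover and box look the same as at the start, and the robot is clear. Handing in.

Run:
```python
from station import ctrl
print(ctrl.close_job())
```

```text
the job is handed in; nothing more can be done
None
```

The whole job is done and handed in at about 71 s. I found two tins on the bench, and both are in the box. The cover is shut and the handle is back on its stand.

**What I did:** I fitted the handle fully home on the spindle and turned the cover about 1.27 rad clear. One tin had been knocked about 25 mm aside after I first measured it, so I measured it again before gripping. I pushed each tin through the flaps, then turned the cover shut and parked the handle.

**Last checks:**
- **Tins:** the flaps had closed and the mouth was empty after each push. I could not see the tins resting inside the box.
- **Cover:** the pictures of it match the ones taken at the start.
- **Handle:** it stands at (0.586, −0.061) with its top at 0.0866 m, within about 2 mm of the stand's centre and 1 mm of the expected height.
- **Mug, tape measure and label roll:** the mug and the tape measure look unmoved in the last pictures. I never went near the label roll, but did not check it at the end.

**What disagreed:**
- **Tool tilt:** the tool tilted by up to 0.06 rad after fast moves. I got it down to about 0.02 rad before handling the handle again.
- **Tin width:** the gripper and camera measured the tins at about 60 mm wide, against the 62 mm given.
- **Handle height:** the fixed cameras put the handle's top at 0.076 to 0.080 m before the job, against 0.087 m from two wrist views. I used the wrist value because it matched the given sizes.

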